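# Gauge the tumbled parts in the bench caliper

### The arm

A 6-joint arm with a two-finger parallel gripper is mounted at the origin on the work surface. World frame = base frame: x ahead of the robot, y to its left, z up, the work surface at z = 0. Lengths are in mm, angles in rad, forces in N, time in s.
With the tool pointing down it reaches from about 400 to 925 mm from the base axis. Payload 12.5 kg.
Tool frame: the origin (TCP) lies between the finger pads; the fingertips stand 14 mm ahead of it and the grasp point (between the pads) lies 5 mm behind it; x points along the fingers, y is the direction in which the jaws open and shut, and the axes are right-handed (so a half turn about x gives the same grasp; the last joint's range is limited). The gripper opens to 95 mm and grips with 3 to 60 N. Pads are 20 mm wide; open, the fingers measure 119 mm over their backs; the gripper's body (75 mm by 180 mm) begins 59 mm behind the grasp point.
Start: joints at [1.061, 0.491, 1.559, -0, 1.092, -0.106], TCP at [245.558, 574.76, 207.161] pointing down, gripper open.
Joint ranges: [-3.1, 3.1], [-0.84, 2.19], [0.05, 2.79], [-1.13, 4.28], [0.06, 2.93], [-2.69, 2.69]. Speed limits (rad/s): [2.22, 2.22, 2.79, 3.14, 3.14, 3.14].

### API

Orientations are given as [roll, pitch, yaw] about the fixed x, y, z axes, in that order (R = Rz(yaw) Ry(pitch) Rx(roll)).
In Python, from cell import env, cams gives the robot as it stands.
- The arm moves only by the tool carry_out, never from a script. Its arguments are lists of equal length, an entry for each row: "grip": the closure, from -1 (fully open) to 1 (shut); "linear": the shift along the tool's x, y, z scaled (see below), a list of three; "turn": the turn about the tool's x scaled (see below). In form: {"grip": [grip, ...], "linear": [[tx, ty, tz], ...], "turn": [turn, ...]}. A call has 1 to 5 rows; each row shifts and turns the commanded pose from where the row before left it, along the tool's axes as they then stand; what a row does not reach is not made up. The controller multiplies each number of a shift by 0.5 m and each number of a turn by 180 degrees. A row lasts 1/10 s, in which the tool goes at most 50 mm and 8.59 degrees, less where a joint would pass 70% of its speed; a pose out of reach is approached as far as the arm can. A call with a number of a shift or a turn outside -1 to 1 is refused whole. A call with a gripper value outside its range is refused whole. The fingers move at their own pace and stop on an object; the grip force is fixed at half the most. Time passes only in rows, so rows that do not move let the fingers close. It gives the time, the measured TCP pose, the force and the opening at its end, in the units of the state.
- env.state(): the state, without advancing time (a new reading comes with each control period).
- cams.read_camera(name): name is "scene" or "top" or "wrist"; returns the picture (400x640x3 uint8, blue, green, red); there is no depth.
- cams.camera_info(name): a dict with "fx", "fy", "cx", "cy" (pixels), "view" (4x4, takes a point from world to camera coordinates). Camera axes: x right, y down, z forward; pixel columns grow to the right and rows downward; lengths in mm; the calibration is good to about 2 mm. The wrist camera is an equidistant fisheye: a pixel r from the principal point sees the ray r / f radians off the axis. A picture is of the moment at which its call begins: read the wrist's pose just before it. camera_info takes no time and is no camera call; for the wrist camera it gives the pose at the moment of the call.
- env.job_done(): hands the job in, once; it reports no verdict.
The state is a dict: "t": time; "joints": joint angles; "qvel": joint speeds; "tau": joint torques, N m; "eef_pos": TCP position; "tcp_rot": TCP orientation; "ft_force": force on the tool from outside, world axes, zero at the start; "moment": the same for the moment, N m; "opening": opening from 0.0 (shut) to 1.0 (fully open).
Only numpy, scipy, OpenCV 4.12 (cv2) and the standard library are available. Lean on these libraries where they do the work, as an engineer would, in place of code of your own. Each camera call takes 0.05 s, during which the arm holds its last target. There are 200 camera calls.

### The job

Gauge every finished part in the bench caliper, one at a time: stand it on the stone slab between the jaws and gently slide the moving jaw (the blue tab is its handle) until both jaws touch the part, without pressing so hard that the jaw tilts. Take the brass rod first, then the red block, then the blue tube (some may be missing), opening the jaw and standing each gauged part upright on the black rubber mat before the next. Last, tip the tumbling balls out of the square aluminium housing into the yellow tub so that none is left in it, stand the housing upright between the jaws, gauge it the same way and leave it standing there with the jaw closed on it; leave the other things on the bench where they are.

Things in the scene. Friction and masses are not known exactly. Their poses are not given: they have to be found in the camera images.
- caliper: Fixed bench caliper; origin under its slab, at bench level. Black slab, x -80..90, y -130..150 mm in this frame, its top 20 mm above the bench; parts stand on it. Beam along y at x = +60 mm, top 44 mm up (end brackets 50 mm). Both jaws point from it to -x (to the robot) as far as x = -45 mm, 22 to 42 mm above the bench, and open along +y. A part stands well at x = -10 mm.
- fixed_jaw: Fixed steel jaw, at the -y end. Same frame as the caliper. Its contact face is the plane y = -60 mm and looks to +y; it is 16 mm thick.
- caliper_slide (a joint): Slide of the moving jaw, m: the gap between the two jaw faces (0 = shut, at most 0.13). It grows as the jaw moves to +y of the caliper, has about 2.5 N of friction, and stays where it is left.
- jaw_tilt (a joint): Tilt (rad) of the moving jaw about a vertical axis at the beam (caliper x = +60 mm), since the slide has play: 0 = square to the beam. A spring of 15 N m per rad straightens it; pressing hard on a part tilts it. It must never pass 0.07 either way.
- moving_jaw: Sliding steel jaw, 16 mm thick, with its blue tab. Origin inside the slide, on the beam, 37 mm above the bench (jaw top at +5 mm); axes as the caliper's when not tilted. The contact face is at y = -25 mm of this frame and looks to -y.
- tab (a point): Centre of the top of the upright blue tab on the moving jaw, 111 mm above the bench. Tab 22 mm (x) by 16 mm (y); its sides are free down to about 49 mm below this point: grip it across y from above, or push it. It lies at caliper x = +44 mm, 30 mm to +y of the moving jaw's contact face.
- brass_rod: Upright length of brass rod, diameter 50 mm, 58 mm tall, about 0.6 kg. Origin at the centre of its foot. May be absent.
- red_block: Upright red block, 48 x 48 mm, 58 mm tall, about 0.4 kg. Origin at the centre of its foot; x and y along its sides. May be absent.
- blue_tube: Upright blue plastic tube section with black end plugs, outside diameter 54 mm, 58 mm tall, about 0.2 kg. Origin at the centre of its foot. May be absent.
- housing: Square aluminium housing, a hollow box open at the top, 56 x 56 mm outside, 70 mm tall, walls 4 mm, about 0.2 kg, with tumbling balls in it. Origin at the centre of its foot; x and y along its sides. Its balls roll out once it is tipped a little past level.
- media0_center (a point): Centre of a ceramic tumbling ball, diameter 22 mm, 14 g (brick-red), lying in the housing at the start. May be absent.
- media1_center (a point): Centre of a ceramic tumbling ball, diameter 22 mm, 14 g (white), lying in the housing at the start. May be absent.
- media2_center (a point): Centre of a ceramic tumbling ball, diameter 22 mm, 14 g (brick-red), lying in the housing at the start. May be absent.
- media3_center (a point): Centre of a ceramic tumbling ball, diameter 22 mm, 14 g (white), lying in the housing at the start. May be absent.
- tub: Yellow plastic tub, fixed, open at the top, 150 x 150 mm outside, 60 mm high, walls 5 mm. Origin under its centre, at bench level.
- mat: Black rubber mat, fixed, 130 mm (x) by 170 mm (y), 4 mm thick. Origin under its centre, at bench level.
- chuck: Bystander: loose steel drill chuck standing upright, diameter 44 mm, 85 mm tall. Origin at its foot.
- spanner: Bystander: loose spanner lying flat, 170 mm long. Origin at its middle.
- chip_brush: Bystander: loose brush lying flat, 160 mm long. Origin at its middle.
- collet: Bystander: loose upright steel cylinder, diameter 32 mm, 50 mm tall. Origin at its foot.
- setup_block: Bystander: loose flat steel block, 50 x 75 x 25 mm. Origin at its foot.
There are look-alikes about, which are no part of the job. There is more than one size of the brass_rod; the job needs the smallest.

How it is judged:
By the outcome, as a careful person would: the job done as asked, in the order asked, and still so for the second after the job is handed in, with the robot touching nothing.
Of brass_rod, red_block, blue_tube only 1 to 2 are there at a start; the rules pass over those that are not, and their reading is None.
Of media0, media1, media2, media3 only 2 to 4 are there at a start; the rules pass over those that are not, and their reading is None.
At some moment in a run one of brass_rod, red_block, blue_tube may be knocked a few centimetres aside while the robot is not near it.
It also fails if it takes over 210 s, if anything falls off the work surface, if the arm or the gripper's body presses on something with over 40 N, if the wrist force passes 120 N, or if a joint passes its speed limit or range.

## Working session

There is one attempt and no reset: what is moved stays moved. The work goes in short steps, Python scripts to look and compute and a tool call to move; the robot and the scene stay as the last step left them, time stands still between calls to the robot, and variables do not carry over. Pictures are saved under pics/ and viewed, about 12 in all and at most 16, crops included, and the job is handed in when it is done.

Besides the shell and the picture viewer there is one more tool, called after "Call:" as a command line: name --pt "numbers of a row" for each row, then --argument value for the rest. carry_out: Moves the arm, as the interface text tells. Shifts and turns lie within -1 to 1; 1 stands for 0.5 m of shift or 180 degrees of turn. Its arguments: {"type":"object","properties":{"grip":{"type":"array"},"linear":{"type":"array"},"turn":{"type":"array"}},"required":["grip","linear","turn"]}

```bash
ls; mkdir -p pics
python3 - <<'E'
from cell import env,cams
import cv2,numpy as np
s=env.state();print(s)
for n in("scene","top"):
    cv2.imwrite(f"pics/{n}0.png",cams.read_camera(n)); i=cams.camera_info(n);print(n,i)
E
```

```text
pics
{'t': 0.0, 'joints': array([ 1.06138730e+00,  4.91593594e-01,  1.55944898e+00,  3.22680604e-06,
        1.09167897e+00, -1.05590291e-01]), 'qvel': array([ 0.00026382, -0.00017905, -0.00103261,  0.00071042, -0.00062694,
       -0.00156764]), 'tau': array([-4.23202482e-04, -6.12646580e+01, -2.58172989e+01,  6.91429898e-02,
        4.83259361e-02, -1.38895980e-04]), 'eef_pos': array([245.43519939, 574.52526406, 206.54076329]), 'tcp_rot': array([-1.67892165,  1.56966743, -2.08274188]), 'ft_force': array([-0.04054094, -0.12263421,  0.00485321]), 'moment': array([-0.00117351, -0.01533761,  0.08413247]), 'opening': 0.9978442387847103}
scene {'fx': 399.15042705563076, 'fy': 399.15042705563076, 'cx': 315.53186500505575, 'cy': 196.65929199882768, 'view': array([[ 3.30393629e-01,  9.43842782e-01,  9.23726382e-04,
        -1.85671146e+02],
       [ 5.36306602e-01, -1.86929437e-01, -8.23062947e-01,
        -2.45955749e+02],
       [-7.76669350e-01,  2.72430154e-01, -5.67949410e-01,
         1.63226757e+03],
       [ 0.00000000e+00,  0.00000000e+00,  0.00000000e+00,
         1.00000000e+00]])}
top {'fx': 364.4333871128304, 'fy': 364.4333871128304, 'cx': 315.65334260117595, 'cy': 196.49279849743064, 'view': array([[ 2.89298836e-02, -9.99248663e-01,  2.57909066e-02,
        -6.88722818e+01],
       [-9.95550688e-01, -3.11184107e-02, -8.89408323e-02,
         6.11100403e+02],
       [ 8.96765798e-02, -2.31031069e-02, -9.95702946e-01,
         1.01410954e+03],
       [ 0.00000000e+00,  0.00000000e+00,  0.00000000e+00,
         1.00000000e+00]])}
```

View pics/top0.png

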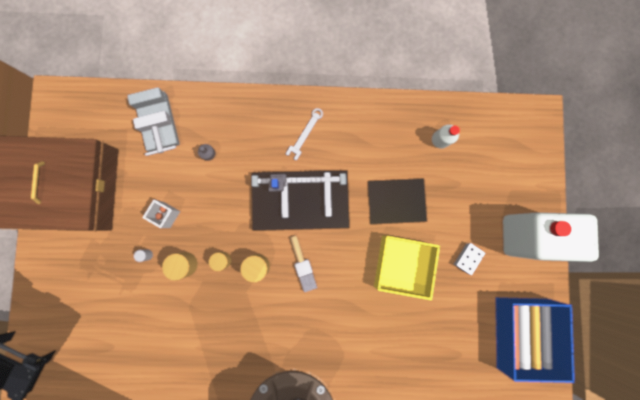

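View pics/scene0.png

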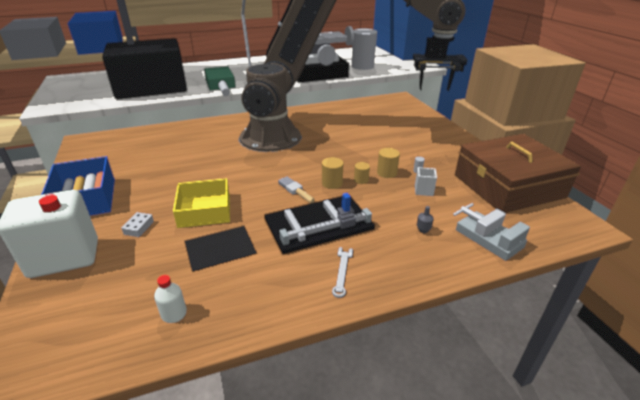

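The top view (scene view agrees) shows:
- The caliper slab is at px (250..349, 170..230), with the tab at (276,183), the mat at (397,200) and the tub at (408,267).
- The housing with its balls is at (158,213). There is no red block or blue tube.
- Three brass cylinders stand at (176,267), (219,262) and (254,269). The small one at (219,262) fits a diameter of 50 mm.

I'll confirm this in an enlarged crop.

```bash
cat > h.py <<'E'
from cell import env,cams
import cv2,numpy as np
def ray(n,u,v,z):
    i=cams.camera_info(n);V=np.array(i['view']);R=V[:3,:3];c=-R.T@V[:3,3]
    d=R.T@np.array([(u-i['cx'])/i['fx'],(v-i['cy'])/i['fy'],1]);return c+d*(z-c[2])/d[2]
def crop(im,f,u0,v0,u1,v1,k):
    c=cv2.resize(im[v0:v1,u0:u1],None,fx=k,fy=k,interpolation=cv2.INTER_CUBIC)
    cv2.imwrite('pics/'+f,c)
E
python3 - <<'E'
from h import *
im=cv2.imread('pics/top0.png')
a=cv2.resize(im[190:290,125:275],None,fx=5.3,fy=5.3,interpolation=2)[:,:795]
crop(im,'c1.png',125,190,275,290,5.3)
crop(im,'c2.png',240,160,445,305,3.9)
E
```

```text
(no output)
```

View pics/c1.png

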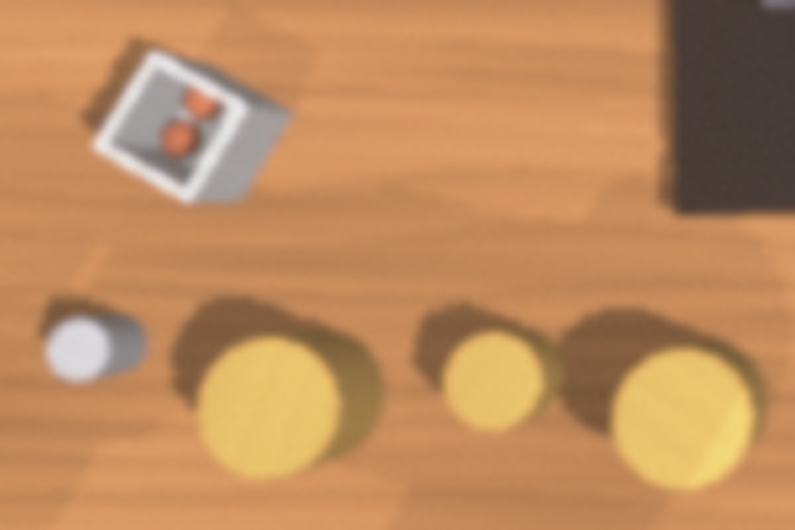

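View pics/c2.png

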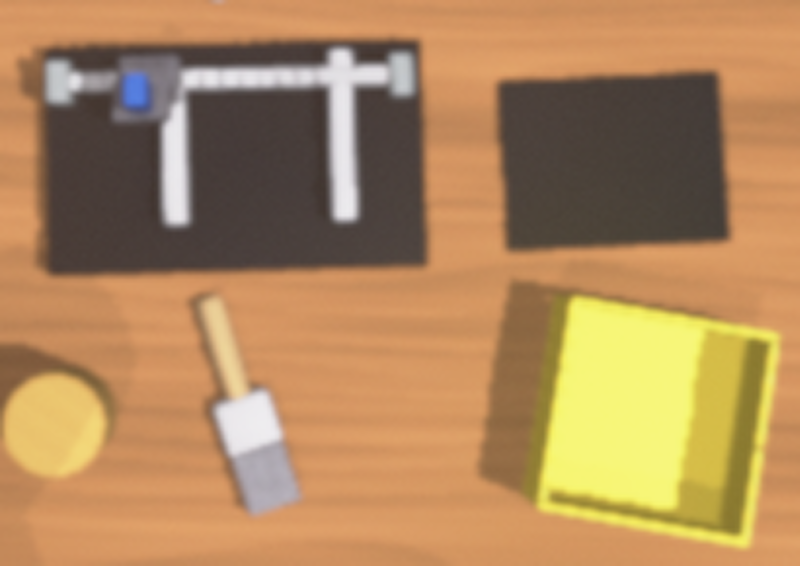

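Run:
```python
from h import *
np.set_printoptions(precision=1,suppress=True)
A=lambda p,z:ray('top',125+p[0]/5.3-.4,190+p[1]/5.3-.4,z)[:2]
B=lambda p,z:ray('top',240+p[0]/3.9-.4,160+p[1]/3.9-.4,z)[:2]
def quad(f,P,z,n):
    q=np.array([f(p,z) for p in P]);e=np.roll(q,-1,0)-q
    print(n,q.mean(0),'len',np.linalg.norm(e,axis=1),'ang',np.degrees(np.arctan2(e[:,1],e[:,0])))
    return q
quad(A,[(155,50),(247,105),(190,200),(95,145)],70,'housing')
print('rod',A((494,380),58),'dia',A((444,380),58)-A((546,380),58), A((494,330),58)-A((494,431),58))
print('others dia',A((197,407),58)-A((341,407),58),A((612,418),58)-A((755,418),58))
quad(B,[(42,50),(418,41),(427,264),(48,273)],20,'slab')
print(quad(B,[(575,293),(778,333),(748,546),(540,510)],60,'tub'))
quad(B,[(499,83),(716,74),(729,240),(508,250)],4,'mat')
for n,p,z in[('fj tip',(333,220),42),('fj root',(330,85),42),('mj tip',(190,222),42),('mj root',(187,105),42),('tab',(135,88),111),('colletA',(78,350),50)]:print(n,(A if 'coll' in n else B)(p,z))
```

```text
housing [550.5 377.9] len [55.3 55.4 56.3 56.2] ang [-118.9  152.5   62.   -28.6]
rod [425.3 210.8] dia [-1.4 51.9] [51.1  2.7]
others dia [-1.9 72.8] [-1.9 73. ]
slab [603.1  -5. ] len [279.1 165.7 277.5 164.5] ang [ -86.7 -176.5   93.     4.1]
tub [ 423.3 -311.2] len [146.9 149.9 147.8 153. ] ang [-99.4 171.8  81.8  -8.6]
[[ 510.3 -249.8]
 [ 486.2 -394.7]
 [ 337.9 -373.3]
 [ 358.9 -227. ]]
mat [ 609.3 -290. ] len [165.7 126.  167.1 126. ] ang [ -85.8 -175.4   94.3    4. ]
fj tip [557.4 -77.9]
fj root [655.3 -73.1]
mj tip [552.9  24.8]
mj root [637.4  30. ]
tab [639.9  61.7]
colletA [434.1 426. ]
```

```bash
cat >> h.py <<'E'
from scipy.spatial.transform import Rotation as Ro
import json,sys
def plan(pts,psi=None,grip=-1,step=45):
    "pts: list of xyz; psi: tool-y heading deg (mod 180), turned during the first leg"
    s=env.state();R=Ro.from_euler('xyz',s['tcp_rot']).as_matrix();p=s['eef_pos'].copy()
    h=np.degrees(np.arctan2(R[1,1],R[0,1]));print('pos',p.round(1),'head',round(h,1),'j6',s['joints'][5].round(2))
    x=R[:,0];d=0 if psi is None else (psi-h+90)%180-90
    sg=np.sign(-x[2]);L=[];T=[];d=-d*sg
    for t in pts:
        t=np.array(t,float);n=max(int(np.ceil(np.linalg.norm(t-p)/step)),int(np.ceil(abs(d)/8.5)),1)
        for k in range(n):
            l=np.round(R.T@((t-p)/(n-k))/500,3);u=round(d/(n-k)/180,3)
            p=p+R@l*500;R=R@Ro.from_euler('x',u*180,degrees=True).as_matrix();d-=u*180;L.append(l.tolist());T.append(u)
        d=0
    for i in range(0,len(L),5):print(json.dumps({'grip':[grip]*len(L[i:i+5]),'linear':L[i:i+5],'turn':T[i:i+5]}))
E
python3 -c "
from h import *
plan([(425,211,150)],3.4)"
```

```text
pos [245.4 574.5 206.6] head 66.9 j6 -0.11
{"grip": [-1, -1, -1, -1, -1], "linear": [[0.011, -0.053, 0.062], [0.011, -0.046, 0.067], [0.011, -0.038, 0.072], [0.012, -0.03, 0.075], [0.011, -0.021, 0.078]], "turn": [0.035, 0.035, 0.035, 0.035, 0.035]}
{"grip": [-1, -1, -1, -1, -1], "linear": [[0.012, -0.013, 0.08], [0.011, -0.004, 0.081], [0.012, 0.005, 0.081], [0.011, 0.015, 0.08], [0.012, 0.023, 0.077]], "turn": [0.036, 0.035, 0.036, 0.035, 0.036]}
```

Call:
carry_out --grip '[-1, -1, -1, -1, -1]' --pt "0.011 -0.053 0.062" --pt "0.011 -0.046 0.067" --pt "0.011 -0.038 0.072" --pt "0.012 -0.03 0.075" --pt "0.011 -0.021 0.078" --turn '[0.035, 0.035, 0.035, 0.035, 0.035]'

```text
t: 0.6
eef_pos: [335.8, 391.3, 178.8]
tcp_rot: [-1.469, 1.571, -2.427]
ft_force: [-0.1, 0.9, 0.1]
opening: 1.0
```

Call:
carry_out --grip '[-1, -1, -1, -1, -1]' --pt "0.012 -0.013 0.08" --pt "0.011 -0.004 0.081" --pt "0.012 0.005 0.081" --pt "0.011 0.015 0.08" --pt "0.012 0.023 0.077" --turn '[0.036, 0.035, 0.036, 0.035, 0.036]'

```text
t: 1.1
eef_pos: [425.7, 209.8, 149.9]
tcp_rot: [-2.268, 1.571, 2.498]
ft_force: [0.5, 0.6, 0.4]
opening: 1.0
```

Run:
```python
from h import *
i=cams.camera_info('wrist');im=cams.read_camera('wrist');cv2.imwrite('pics/w1.png',im)
print({k:v for k,v in i.items()})
plan([(425,211,100),(425,211,42)],3.4)
V=np.array(i['view'])
# predicted pixel of rod top centre
def wpx(P):
    c=V[:3,:3]@P+V[:3,3];th=np.arctan2(np.hypot(*c[:2]),c[2]);a=np.arctan2(c[1],c[0]);return i['cx']+i['fx']*th*np.cos(a),i['cy']+i['fy']*th*np.sin(a)
print([np.round(wpx(np.array([425+a,211+b,58])),0) for a,b in((0,0),(25,0),(-25,0),(0,25),(0,-25))])
```

```text
{'fx': 309.70691628693146, 'fy': 309.70691628693146, 'cx': 322.0747590249069, 'cy': 198.89560772356973, 'view': array([[ 9.98589176e-01,  5.30994843e-02, -3.18874880e-04,
        -4.36255894e+02],
       [ 5.15146418e-02, -9.67293067e-01,  2.48375449e-01,
         1.66928680e+02],
       [ 1.28801628e-02, -2.48041462e-01, -9.68663788e-01,
         3.80339008e+02],
       [ 0.00000000e+00,  0.00000000e+00,  0.00000000e+00,
         1.00000000e+00]])}
pos [427.5 206.1 149. ] head 2.6 j6 0.27
{"grip": [-1, -1, -1, -1], "linear": [[0.049, -0.002, -0.005], [0.049, -0.002, -0.005], [0.058, -0.0, -0.0], [0.058, -0.0, -0.0]], "turn": [-0.002, -0.003, 0.0, 0.0]}
[array([321., 198.]), array([349., 199.]), array([293., 196.]), array([323., 170.]), array([320., 224.])]
```

View pics/w1.png

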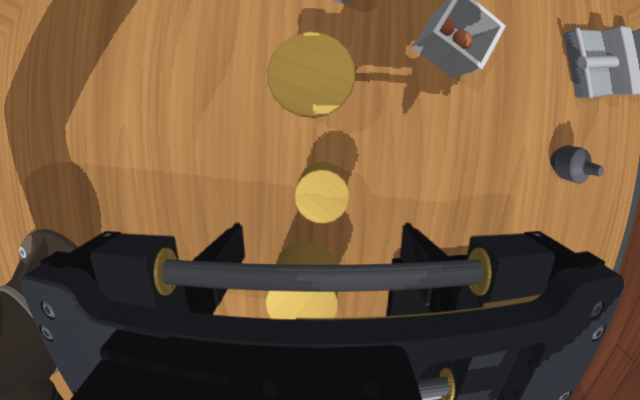

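The small rod is at (322,196) in the wrist view, where I predicted (321,198), so its position is confirmed. The arm overshoots, so I'll let it settle before descending.

Call:
carry_out --grip '[-1, -1, -1]' --pt "0 0 0" --pt "0 0 0" --pt "0 0 0" --turn '[0, 0, 0]'

```text
t: 1.45
eef_pos: [424.8, 212.2, 150.2]
tcp_rot: [2.844, 1.571, 1.334]
ft_force: [-0.5, 0.6, -0.1]
opening: 1.001
```

```bash
python3 -c "
from h import *
plan([(425,211,100),(425,211,42)],3.4)"
```

```text
pos [424.8 212.2 150.2] head 3.4 j6 0.26
{"grip": [-1, -1, -1, -1], "linear": [[0.05, 0.0, 0.001], [0.05, 0.0, 0.001], [0.058, 0.0, 0.0], [0.058, 0.0, 0.0]], "turn": [0.0, 0.0, 0.0, 0.0]}
```

Call:
carry_out --grip '[-1, -1, -1, -1, -1]' --pt "0.06 0 0" --pt "0.06 0 0" --pt "0.06 0 0" --pt "0.036 0 0" --pt "0 0 0" --turn '[0, 0, 0, 0, 0]'

```text
t: 1.95
eef_pos: [423.9, 212.0, 40.5]
tcp_rot: [-1.335, 1.567, -2.845]
ft_force: [-0.3, -1.3, 0.6]
opening: 1.0
```

Call:
carry_out --grip '[1, 1, 1, 1, 1]' --pt "0 0 0" --pt "0 0 0" --pt "0 0 0" --pt "0 0 0" --pt "0 0 0" --turn '[0, 0, 0, 0, 0]'

```text
t: 2.45
eef_pos: [425.4, 211.4, 42.6]
tcp_rot: [1.896, 1.57, 0.384]
ft_force: [-0.4, 0.5, 0.5]
opening: 0.637
```

Call:
carry_out --grip '[1, 1, 1, 1, 1]' --pt "0 0 0" --pt "0 0 0" --pt "0 0 0" --pt "0 0 0" --pt "0 0 0" --turn '[0, 0, 0, 0, 0]'

```text
t: 2.95
eef_pos: [425.2, 211.3, 42.3]
tcp_rot: [2.433, 1.571, 0.92]
ft_force: [-1.6, -0.7, 5.7]
opening: 0.518
```

```bash
python3 -c "
from h import *
plan([(425,211,172),(590.5,-47,172),(590.5,-47,120)],3.4,1)"
```

```text
pos [425.2 211.3  42.3] head 3.3 j6 0.26
{"grip": [1, 1, 1, 1, 1], "linear": [[-0.086, -0.0, 0.0], [-0.087, -0.0, 0.0], [-0.086, -0.001, 0.001], [-0.0, 0.043, 0.076], [-0.0, 0.043, 0.076]], "turn": [-0.0, -0.0, -0.0, 0.0, 0.0]}
{"grip": [1, 1, 1, 1, 1], "linear": [[-0.0, 0.043, 0.076], [-0.0, 0.043, 0.076], [-0.0, 0.043, 0.077], [-0.0, 0.043, 0.076], [-0.001, 0.043, 0.077]], "turn": [0.0, 0.0, 0.0, 0.0, 0.0]}
{"grip": [1, 1], "linear": [[0.052, 0.0, -0.0], [0.052, 0.0, -0.0]], "turn": [0.0, 0.0]}
```

Call:
carry_out --grip '[1, 1, 1, 1, 1]' --pt "0 0 0" --pt "-0.08 0 0" --pt "-0.08 0 0" --pt "-0.08 0 0" --pt "-0.02 0 0" --turn '[0, 0, 0, 0, 0]'

```text
t: 3.45
eef_pos: [426.2, 211.7, 175.1]
tcp_rot: [1.853, 1.566, 0.34]
ft_force: [1.1, 0.0, -5.7]
opening: 0.513
```

Call:
carry_out --grip '[1, 1, 1, 1, 1]' --pt "0 0.043 0.076" --pt "0 0.043 0.076" --pt "0 0.043 0.076" --pt "0 0.043 0.076" --pt "0 0.043 0.076" --turn '[0, 0, 0, 0, 0]'

```text
t: 3.95
eef_pos: [543.7, 26.2, 170.2]
tcp_rot: [-1.736, 1.568, 3.034]
ft_force: [0.8, 1.2, -4.6]
opening: 0.517
```

Call:
carry_out --grip '[1, 1, 1, 1, 1]' --pt "0 0.043 0.076" --pt "0 0.043 0.076" --pt "0 0 0" --pt "0 0 0" --pt "0 0 0" --turn '[0, 0, 0, 0, 0]'

```text
t: 4.45
eef_pos: [590.0, -44.9, 170.7]
tcp_rot: [-1.911, 1.568, 2.86]
ft_force: [0.2, 0.3, -4.5]
opening: 0.52
```

```bash
python3 -c "
from h import *
plan([(590.5,-47,120),(590.5,-47,63.5)],3.4,1)"
```

```text
pos [590.  -44.9 170.7] head 3.3 j6 -0.25
{"grip": [1, 1, 1, 1], "linear": [[0.051, 0.0, 0.002], [0.05, 0.001, 0.002], [0.057, 0.0, 0.0], [0.056, 0.0, 0.0]], "turn": [-0.0, -0.0, 0.0, 0.0]}
```

Call:
carry_out --grip '[1, 1, 1, 1, 1]' --pt "0.06 0 0.002" --pt "0.06 0 0.002" --pt "0.06 0 0" --pt "0.02 0 0" --pt "0 0 0" --turn '[0, 0, 0, 0, 0]'

```text
t: 4.95
eef_pos: [590.2, -46.6, 71.0]
tcp_rot: [-1.862, 1.568, 2.909]
ft_force: [-0.4, 0.8, -4.4]
opening: 0.516
```

Call:
carry_out --grip '[1, 1, 1, 1, 1]' --pt "0.006 0 0" --pt "0 0 0" --pt "0.004 0 0" --pt "0 0 0" --pt "0 0 0" --turn '[0, 0, 0, 0, 0]'

```text
t: 5.45
eef_pos: [591.2, -47.5, 67.5]
tcp_rot: [1.478, 1.57, -0.035]
ft_force: [-0.2, -0.0, -4.2]
opening: 0.519
```

Run:
```python
from h import *
cv2.imwrite('pics/w2.png',np.hstack([cams.read_camera('wrist')[:,60:600]]))
s=env.state();print(s['eef_pos'],s['ft_force'])
```

```text
[591.11879002 -47.51618214  67.4018982 ] [-0.56648298  0.5657598  -4.94526696]
```

View pics/w2.png

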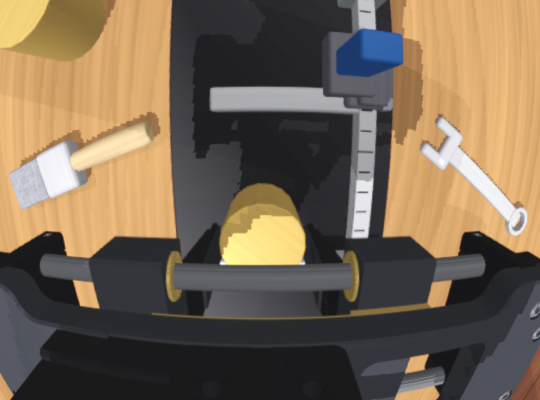

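Call:
carry_out --grip '[1, 1, 1, 1, 1]' --pt "0.006 0 0" --pt "0 0 0" --pt "0.003 0 0" --pt "0 0 0" --pt "0 0 0" --turn '[0, 0, 0, 0, 0]'

```text
t: 6.0
eef_pos: [591.1, -47.6, 62.8]
tcp_rot: [1.389, 1.571, -0.124]
ft_force: [-1.0, -1.5, -1.1]
opening: 0.516
```

Call:
carry_out --grip '[1, 1]' --pt "0.001 0 0" --pt "0 0 0" --turn '[0, 0]'

```text
t: 6.2
eef_pos: [591.1, -47.7, 62.7]
tcp_rot: [1.003, 1.57, -0.51]
ft_force: [-3.6, -3.4, 5.0]
opening: 0.516
```

Call:
carry_out --grip '[-0.4, -0.4, -0.4, -0.4, -0.4]' --pt "0 0 0" --pt "0 0 0" --pt "0 0 0" --pt "0 0 0" --pt "0 0 0" --turn '[0, 0, 0, 0, 0]'

```text
t: 6.7
eef_pos: [591.1, -47.4, 62.0]
tcp_rot: [2.945, 1.571, 1.432]
ft_force: [-0.4, 0.3, -0.3]
opening: 0.701
```

Call:
carry_out --grip '[-0.4, -0.4, -0.4, -0.4, -0.4]' --pt "-0.02 0 0" --pt "-0.06 0 0" --pt "-0.08 0 0" --pt "-0.06 0 0" --pt "0 0 0" --turn '[0, 0, 0, 0, 0]'

```text
t: 7.2
eef_pos: [592.7, -47.7, 177.0]
tcp_rot: [1.339, 1.563, -0.174]
ft_force: [0.9, -0.0, -0.2]
opening: 0.697
```

Run:
```python
from h import *
plan([(638.5,60,173)],93.4,-0.4)
plan([(638.5,60,173)],-86.6,-0.4)
```

```text
pos [592.7 -47.7 177. ] head 3.3 j6 -0.25
{"grip": [-0.4, -0.4, -0.4, -0.4, -0.4], "linear": [[0.001, 0.009, -0.019], [0.001, 0.007, -0.02], [0.001, 0.004, -0.021], [0.001, 0.001, -0.021], [0.001, -0.002, -0.021]], "turn": [0.045, 0.045, 0.046, 0.045, 0.046]}
{"grip": [-0.4, -0.4, -0.4, -0.4, -0.4], "linear": [[0.001, -0.005, -0.021], [0.0, -0.008, -0.02], [0.001, -0.011, -0.018], [0.0, -0.014, -0.016], [0.001, -0.016, -0.014]], "turn": [0.045, 0.046, 0.045, 0.046, 0.045]}
{"grip": [-0.4], "linear": [[0.0, -0.018, -0.012]], "turn": [0.046]}
pos [592.7 -47.7 177. ] head 3.3 j6 -0.25
{"grip": [-0.4, -0.4, -0.4, -0.4, -0.4], "linear": [[0.001, 0.009, -0.019], [0.001, 0.007, -0.02], [0.001, 0.004, -0.021], [0.001, 0.001, -0.021], [0.001, -0.002, -0.021]], "turn": [0.045, 0.045, 0.046, 0.045, 0.046]}
{"grip": [-0.4, -0.4, -0.4, -0.4, -0.4], "linear": [[0.001, -0.005, -0.021], [0.0, -0.008, -0.02], [0.001, -0.011, -0.018], [0.0, -0.014, -0.016], [0.001, -0.016, -0.014]], "turn": [0.045, 0.046, 0.045, 0.046, 0.045]}
{"grip": [-0.4], "linear": [[0.0, -0.018, -0.012]], "turn": [0.046]}
```

Call:
carry_out --grip '[0.3, 0.3, 0.3, 0.3, 0.3]' --pt "0.001 0.009 -0.019" --pt "0.001 0.007 -0.02" --pt "0.001 0.004 -0.021" --pt "0.001 0.001 -0.021" --pt "0.001 -0.002 -0.021" --turn '[0.045, 0.045, 0.046, 0.045, 0.046]'

```text
t: 7.7
eef_pos: [612.0, 1.4, 169.3]
tcp_rot: [-1.168, 1.57, 2.883]
ft_force: [0.1, 0.1, -0.0]
opening: 0.364
```

Call:
carry_out --grip '[0.3, 0.3, 0.3, 0.3, 0.3]' --pt "0.001 -0.005 -0.021" --pt "0 -0.008 -0.02" --pt "0.001 -0.011 -0.018" --pt "0 -0.014 -0.016" --pt "0.001 -0.016 -0.014" --turn '[0.045, 0.046, 0.045, 0.046, 0.045]'

```text
t: 8.2
eef_pos: [632.5, 50.7, 167.8]
tcp_rot: [-0.401, 1.57, 2.937]
ft_force: [0.1, 1.0, 0.3]
opening: 0.347
```

Call:
carry_out --grip '[0.3, 0.3, 0.3, 0.3, 0.3]' --pt "0 -0.018 -0.012" --pt "0 0 0" --pt "0 0 0" --pt "0 0 0" --pt "0 0 0" --turn '[0.046, 0, 0, 0, 0]'

```text
t: 8.7
eef_pos: [636.5, 59.8, 168.1]
tcp_rot: [-0.913, 1.571, 2.288]
ft_force: [0.2, -0.2, -0.3]
opening: 0.35
```

Run:
```python
from h import *
plan([(638.5,60,100)],93.4,0.3)
crop(cams.read_camera('top'),'t3.png',240,160,370,240,6)
```

```text
pos [636.5  59.8 168.1] head -86.6 j6 1.5
{"grip": [0.3, 0.3], "linear": [[0.068, -0.0, -0.002], [0.068, -0.0, -0.002]], "turn": [0.0, 0.0]}
```

View pics/t3.png

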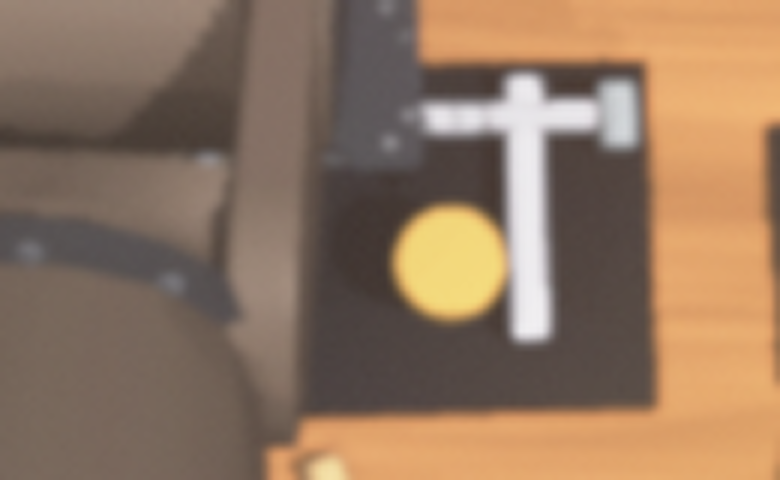

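Call:
carry_out --grip '[0.3, 0.3, 0.3, 0.3, 0.3]' --pt "0.05 0 -0.003" --pt "0.05 0 0" --pt "0.036 0 0" --pt "0 0 0" --pt "0 0 0" --turn '[0, 0, 0, 0, 0]'

```text
t: 9.25
eef_pos: [638.3, 60.2, 100.5]
tcp_rot: [-2.43, 1.571, 0.77]
ft_force: [0.3, 0.1, 0.5]
opening: 0.352
```

Call:
carry_out --grip '[0.3, 0.3, 0.3, 0.3, 0.3]' --pt "0 0.012 0" --pt "0 0.012 0" --pt "0 0.02 0" --pt "0 0.02 0" --pt "0 0 0" --turn '[0, 0, 0, 0, 0]'

```text
t: 9.75
eef_pos: [640.2, 26.6, 100.4]
tcp_rot: [2.254, 1.57, -0.83]
ft_force: [0.3, -0.5, 0.9]
opening: 0.35
```

Call:
carry_out --grip '[0.3, 0.3, 0.3, 0.3, 0.3]' --pt "0 0.01 0" --pt "0 0.01 0" --pt "0 0.006 0" --pt "0 0 0" --pt "0 0 0" --turn '[0, 0, 0, 0, 0]'

```text
t: 10.25
eef_pos: [640.7, 15.2, 100.0]
tcp_rot: [0.964, 1.57, -2.12]
ft_force: [-0.7, -0.2, -0.4]
opening: 0.354
```

Run:
```python
from h import *
s=env.state();print(s['eef_pos'],s['ft_force'])
cv2.imwrite('pics/w4.png',cams.read_camera('wrist'))
```

```text
[640.70685013  15.22948408  99.95547458] [-0.68626997 -0.16816299 -0.44662187]
```

View pics/w4.png

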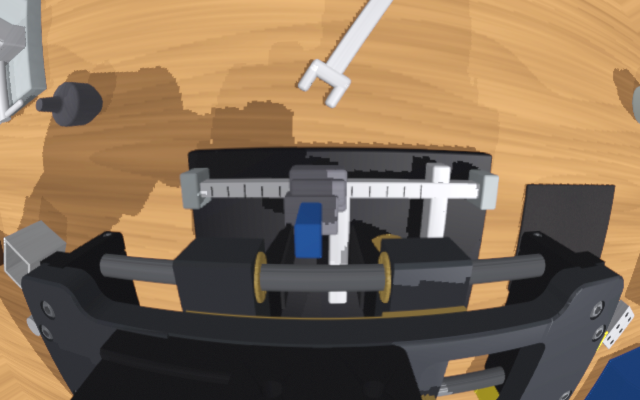

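Call:
carry_out --grip '[0.3, 0.3, 0.3, 0.3, 0.3]' --pt "0 0.006 0" --pt "0 0.006 0" --pt "0 0.006 0" --pt "0 0 0" --pt "0 0 0" --turn '[0, 0, 0, 0, 0]'

```text
t: 10.8
eef_pos: [641.3, 6.2, 100.1]
tcp_rot: [2.075, 1.571, -1.008]
ft_force: [0.7, -0.3, -0.2]
opening: 0.35
```

Call:
carry_out --grip '[0.3, 0.3, 0.3, 0.3, 0.3]' --pt "0 0.002 0" --pt "0 0 0" --pt "0 0.002 0" --pt "0 0 0" --pt "0 0 0" --turn '[0, 0, 0, 0, 0]'

```text
t: 11.3
eef_pos: [641.4, 4.5, 100.1]
tcp_rot: [-2.036, 1.571, 1.163]
ft_force: [-0.2, 2.4, 0.0]
opening: 0.347
```

Call:
carry_out --grip '[0.3, 0.3, 0.3, 0.3, 0.3]' --pt "0 0.002 0" --pt "0 0 0" --pt "0 0.002 0" --pt "0 0 0" --pt "0 0 0" --turn '[0, 0, 0, 0, 0]'

```text
t: 11.8
eef_pos: [641.5, 2.4, 100.2]
tcp_rot: [2.954, 1.571, -0.13]
ft_force: [-0.1, 1.5, -0.6]
opening: 0.351
```

Call:
carry_out --grip '[0.3, 0.3, 0.3, 0.3, 0.3]' --pt "0 0.002 0" --pt "0 0 0" --pt "0 0.002 0" --pt "0 0 0" --pt "0 0 0" --turn '[0, 0, 0, 0, 0]'

```text
t: 12.3
eef_pos: [641.7, 0.6, 100.2]
tcp_rot: [-2.358, 1.57, 0.841]
ft_force: [0.6, 4.9, 0.2]
opening: 0.347
```

Call:
carry_out --grip '[0.3, 0.3, 0.3]' --pt "0 0.002 0" --pt "0 0 0" --pt "0 0 0" --turn '[0, 0, 0]'

```text
t: 12.6
eef_pos: [641.7, -0.5, 100.2]
tcp_rot: [-2.397, 1.571, 0.802]
ft_force: [0.1, 5.2, 0.5]
opening: 0.349
```

Call:
carry_out --grip '[0.3, 0.3, 0.3]' --pt "0 0.002 0" --pt "0 0 0" --pt "0 0 0" --turn '[0, 0, 0]'

```text
t: 12.9
eef_pos: [641.8, -1.5, 100.1]
tcp_rot: [-2.693, 1.571, 0.506]
ft_force: [1.2, 5.0, -0.2]
opening: 0.35
```

Run:
```python
from h import *
cv2.imwrite('pics/w5.png',cv2.resize(cams.read_camera('wrist')[140:320,160:520],None,fx=2.2,fy=2.2,interpolation=2))
print(env.state()['ft_force'])
```

```text
[1.32469953 5.21712354 0.39843309]
```

View pics/w5.png

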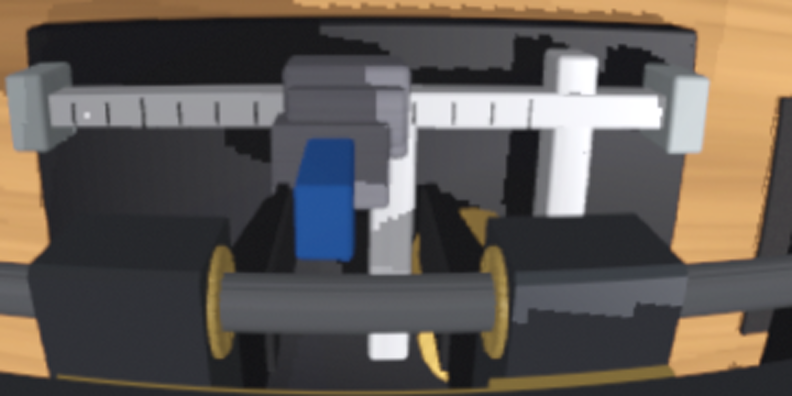

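The moving jaw is now on the rod (about x=410 in the crop) and is pushing it at a steady 5 N or so. I'll continue in 1 mm steps.

Call:
carry_out --grip '[0.3, 0.3, 0.3]' --pt "0 0.002 0" --pt "0 0 0" --pt "0 0 0" --turn '[0, 0, 0]'

```text
t: 13.25
eef_pos: [641.8, -2.5, 100.1]
tcp_rot: [-2.534, 1.571, 0.665]
ft_force: [0.7, 4.2, 0.4]
opening: 0.348
```

Call:
carry_out --grip '[0.3, 0.3, 0.3]' --pt "0 0.001 0" --pt "0 0 0" --pt "0 0 0" --turn '[0, 0, 0]'

```text
t: 13.55
eef_pos: [641.9, -2.9, 100.2]
tcp_rot: [-2.325, 1.57, 0.874]
ft_force: [-0.2, 6.2, 1.1]
opening: 0.349
```

Call:
carry_out --grip '[0.3, 0.3, 0.3]' --pt "0 0.001 0" --pt "0 0 0" --pt "0 0 0" --turn '[0, 0, 0]'

```text
t: 13.85
eef_pos: [641.9, -3.1, 100.2]
tcp_rot: [-1.99, 1.57, 1.209]
ft_force: [0.5, 6.1, -0.1]
opening: 0.353
```

Call:
carry_out --grip '[0.3, 0.3, 0.3]' --pt "0 0.001 0" --pt "0 0 0" --pt "0 0 0" --turn '[0, 0, 0]'

```text
t: 14.15
eef_pos: [642.0, -3.4, 100.2]
tcp_rot: [-1.983, 1.57, 1.217]
ft_force: [2.1, 8.3, 0.3]
opening: 0.351
```

Call:
carry_out --grip '[0.3, 0.3, 0.3]' --pt "0 0.001 0" --pt "0 0 0" --pt "0 0 0" --turn '[0, 0, 0]'

```text
t: 14.45
eef_pos: [642.1, -3.7, 100.2]
tcp_rot: [-1.999, 1.57, 1.201]
ft_force: [1.5, 10.3, 0.8]
opening: 0.353
```

Call:
carry_out --grip '[0.3, 0.3, 0.3, 0.3, 0.3]' --pt "0 -0.008 0" --pt "0 0 0" --pt "0 0 0" --pt "0 -0.02 0" --pt "0 -0.02 0" --turn '[0, 0, 0, 0, 0]'

```text
t: 14.95
eef_pos: [640.5, 19.5, 100.1]
tcp_rot: [1.877, 1.57, -1.207]
ft_force: [1.3, -3.0, -0.8]
opening: 0.35
```

Call:
carry_out --grip '[0.3, 0.3, 0.3, 0.3, 0.3]' --pt "0 -0.02 0" --pt "0 -0.02 0" --pt "0 -0.02 0" --pt "0 -0.02 0" --pt "0 -0.02 0" --turn '[0, 0, 0, 0, 0]'

```text
t: 15.45
eef_pos: [637.7, 70.3, 100.2]
tcp_rot: [3.077, 1.571, -0.006]
ft_force: [1.5, -3.0, -1.9]
opening: 0.351
```

Call:
carry_out --grip '[0.3, 0.3, 0.3, 0.3, 0.3]' --pt "0 0 0" --pt "0 0.016 0" --pt "0 0 0" --pt "-0.05 0 0" --pt "-0.09 0 0" --turn '[0, 0, 0, 0, 0]'

```text
t: 15.95
eef_pos: [636.7, 60.7, 168.1]
tcp_rot: [-0.104, 1.565, 3.095]
ft_force: [0.1, 0.8, 0.6]
opening: 0.349
```

Run:
```python
from h import *
plan([(591,-51,172)],3.4,-0.3)
```

```text
pos [636.7  60.7 168.1] head -86.7 j6 1.51
{"grip": [-0.3, -0.3, -0.3, -0.3, -0.3], "linear": [[-0.001, 0.02, 0.009], [-0.001, 0.021, 0.007], [-0.001, 0.022, 0.004], [-0.001, 0.022, 0.0], [-0.0, 0.022, -0.003]], "turn": [0.045, 0.045, 0.045, 0.046, 0.045]}
{"grip": [-0.3, -0.3, -0.3, -0.3, -0.3], "linear": [[-0.001, 0.021, -0.006], [-0.0, 0.02, -0.009], [-0.001, 0.019, -0.011], [-0.0, 0.017, -0.014], [-0.001, 0.015, -0.016]], "turn": [0.046, 0.045, 0.046, 0.045, 0.046]}
{"grip": [-0.3], "linear": [[-0.0, 0.012, -0.017]], "turn": [0.045]}
```

Run:
```python
from h import *
plan([(591,-51,172)],3.1,-0.3)
```

```text
pos [636.7  60.7 168.1] head -86.7 j6 1.51
{"grip": [-0.3, -0.3, -0.3, -0.3, -0.3], "linear": [[-0.001, 0.02, 0.009], [-0.001, 0.018, 0.012], [-0.001, 0.016, 0.015], [-0.001, 0.014, 0.017], [-0.0, 0.012, 0.019]], "turn": [-0.045, -0.045, -0.045, -0.046, -0.045]}
{"grip": [-0.3, -0.3, -0.3, -0.3, -0.3], "linear": [[-0.001, 0.009, 0.02], [-0.0, 0.006, 0.021], [-0.001, 0.003, 0.022], [-0.0, -0.0, 0.022], [-0.001, -0.004, 0.021]], "turn": [-0.046, -0.045, -0.046, -0.045, -0.046]}
{"grip": [-0.3], "linear": [[-0.0, -0.006, 0.021]], "turn": [-0.045]}
```

Call:
carry_out --grip '[-0.4, -0.4, -0.4, -0.4, -0.4]' --pt "-0.001 0.02 0.009" --pt "-0.001 0.018 0.012" --pt "-0.001 0.016 0.015" --pt "-0.001 0.014 0.017" --pt "0 0.012 0.019" --turn '[-0.045, -0.045, -0.045, -0.046, -0.045]'

```text
t: 16.45
eef_pos: [617.0, 9.5, 172.3]
tcp_rot: [-2.671, 1.571, 1.244]
ft_force: [0.1, 0.6, 1.0]
opening: 0.685
```

Call:
carry_out --grip '[-0.4, -0.4, -0.4, -0.4, -0.4]' --pt "-0.001 0.009 0.02" --pt "0 0.006 0.021" --pt "-0.001 0.003 0.022" --pt "0 0 0.022" --pt "-0.001 -0.004 0.021" --turn '[-0.046, -0.045, -0.046, -0.045, -0.046]'

```text
t: 16.95
eef_pos: [596.3, -41.2, 173.6]
tcp_rot: [-2.804, 1.571, 1.827]
ft_force: [-0.6, -0.0, 0.1]
opening: 0.7
```

Call:
carry_out --grip '[-0.4, -0.4, -0.4, -0.4]' --pt "0 -0.006 0.021" --pt "0 0 0" --pt "0 0 0" --pt "0 0 0" --turn '[-0.045, 0, 0, 0]'

```text
t: 17.35
eef_pos: [592.9, -50.1, 173.7]
tcp_rot: [2.451, 1.571, 0.931]
ft_force: [0.3, 0.4, 0.3]
opening: 0.7
```

Run:
```python
from h import *
cv2.imwrite('pics/w6.png',cams.read_camera('wrist')[60:,60:600])
plan([(591,-51,63)],3.4,-0.4)
```

```text
pos [592.8 -50.  173.6] head 3.0 j6 -0.25
{"grip": [-0.4, -0.4, -0.4], "linear": [[0.074, -0.001, 0.001], [0.074, -0.001, 0.0], [0.073, -0.002, 0.001]], "turn": [-0.001, -0.001, -0.0]}
```

View pics/w6.png

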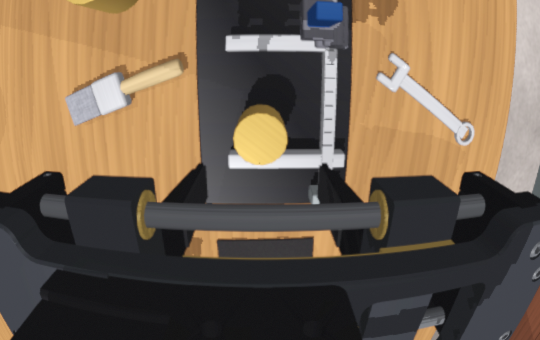

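```bash
cat >> h.py <<'E'
def wpx(i,P):
    V=np.array(i['view']);c=V[:3,:3]@np.array(P,float)+V[:3,3];th=np.arctan2(np.hypot(*c[:2]),c[2]);a=np.arctan2(c[1],c[0])
    return np.array([i['cx']+i['fx']*th*np.cos(a),i['cy']+i['fy']*th*np.sin(a)])
def wray(i,u,v,z):
    V=np.array(i['view']);R=V[:3,:3];c=-R.T@V[:3,3];x,y=(u-i['cx'])/i['fx'],(v-i['cy'])/i['fy'];th=np.hypot(x,y)
    d=R.T@np.array([np.sin(th)*x/th,np.sin(th)*y/th,np.cos(th)]);return c+d*(z-c[2])/d[2]
E
python3 - <<'E'
from h import *
i=cams.camera_info('wrist')
for p,z in(((320,194),78),((319,165),78),((293,192),78),((347,195),78),((289,212),42),((400,212),42),((287,110),42)):print(p,wray(i,*p,z).round(1))
E
```

```text
(320, 194) [590.8 -46.1  78. ]
(319, 165) [588.6 -19.7  78. ]
(293, 192) [566.3 -45.5  78. ]
(347, 195) [615.3 -45.8  78. ]
(289, 212) [559.6 -75.7  42. ]
(400, 212) [676.9 -69.9  42. ]
(287, 110) [554.1  28.9  42. ]
```

Call:
carry_out --grip '[-0.4, -0.4, -0.4, -0.4, -0.4]' --pt "0.07 -0.003 -0.003" --pt "0.07 0 0" --pt "0.06 0 0" --pt "0.022 0 0" --pt "0 0 0" --turn '[0, 0, 0, 0, 0]'

```text
t: 17.9
eef_pos: [590.7, -48.6, 61.6]
tcp_rot: [-1.861, 1.568, 2.906]
ft_force: [0.1, 0.7, 0.0]
opening: 0.703
```

Call:
carry_out --grip '[1, 1, 1, 1, 1]' --pt "0 0 0" --pt "0 0 0" --pt "0 0 0" --pt "0 0 0" --pt "0 0 0" --turn '[0, 0, 0, 0, 0]'

```text
t: 18.4
eef_pos: [591.6, -49.0, 63.9]
tcp_rot: [1.378, 1.569, -0.138]
ft_force: [-1.1, 0.8, 6.9]
opening: 0.517
```

Call:
carry_out --grip '[1, 1, 1, 1, 1]' --pt "0 0 0" --pt "-0.01 0 0" --pt "-0.04 0 -0.004" --pt "-0.08 0 0" --pt "-0.08 0 0" --turn '[0, 0, 0, 0, 0]'

```text
t: 18.9
eef_pos: [590.4, -46.8, 168.4]
tcp_rot: [-1.883, 1.569, 2.884]
ft_force: [-0.5, -0.3, -4.8]
opening: 0.51
```

Run:
```python
from h import *
plan([(591,-49,172),(630,-290,172),(630,-290,60)],3.4,1)
```

```text
pos [590.4 -46.8 168.4] head 3.1 j6 -0.25
{"grip": [1, 1, 1, 1, 1], "linear": [[-0.007, 0.001, 0.004], [-0.0, 0.008, 0.081], [-0.0, 0.008, 0.081], [-0.0, 0.008, 0.081], [-0.0, 0.009, 0.081]], "turn": [-0.001, 0.0, 0.0, 0.0, 0.0]}
{"grip": [1, 1, 1, 1, 1], "linear": [[-0.0, 0.008, 0.081], [-0.001, 0.009, 0.081], [0.075, 0.0, 0.0], [0.075, 0.0, 0.0], [0.074, 0.0, 0.0]], "turn": [0.0, 0.0, 0.0, 0.0, 0.0]}
```

Call:
carry_out --grip '[1, 1, 1, 1, 1]' --pt "0 0.008 0.081" --pt "0 0.008 0.081" --pt "0 0.008 0.081" --pt "0 0.008 0.081" --pt "0 0.008 0.081" --turn '[0, 0, 0, 0, 0]'

```text
t: 19.4
eef_pos: [621.8, -249.5, 167.6]
tcp_rot: [-2.28, 1.57, 2.487]
ft_force: [0.5, 0.2, -4.7]
opening: 0.516
```

Call:
carry_out --grip '[1, 1, 1, 1, 1]' --pt "0 0.008 0.081" --pt "0.07 0 0" --pt "0.08 0 0" --pt "0.07 0 0" --pt "0 0 0" --turn '[0, 0, 0, 0, 0]'

```text
t: 19.9
eef_pos: [625.7, -286.9, 52.6]
tcp_rot: [-2.164, 1.562, 2.603]
ft_force: [-0.9, 0.8, -5.1]
opening: 0.512
```

Call:
carry_out --grip '[1, 1, 1, 1]' --pt "0 0 0" --pt "0 0 0" --pt "0 0 0" --pt "0 0 0" --turn '[0, 0, 0, 0]'

```text
t: 20.3
eef_pos: [628.8, -288.4, 59.2]
tcp_rot: [1.022, 1.569, -0.494]
ft_force: [-1.2, -0.3, -5.2]
opening: 0.513
```

Call:
carry_out --grip '[1, 1, 1, 1, 1]' --pt "0.016 0 0" --pt "0 0 0" --pt "0 0 0" --pt "0.004 0 0" --pt "0 0 0" --turn '[0, 0, 0, 0, 0]'

```text
t: 20.8
eef_pos: [628.5, -288.1, 48.2]
tcp_rot: [1.704, 1.57, 0.188]
ft_force: [-1.1, 3.6, 1.6]
opening: 0.514
```

Call:
carry_out --grip '[1, 1, 1, 1]' --pt "0.003 0 0" --pt "0 0 0" --pt "0 0 0" --pt "0 0 0" --turn '[0, 0, 0, 0]'

```text
t: 21.2
eef_pos: [628.5, -287.9, 48.0]
tcp_rot: [1.498, 1.57, -0.018]
ft_force: [-5.1, 5.4, 12.9]
opening: 0.516
```

Contact on the mat. I'll release, rise, and head for the housing.

Call:
carry_out --grip '[-0.5, -0.5, -0.5, -0.5, -0.5]' --pt "-0.001 0 0" --pt "0 0 0" --pt "0 0 0" --pt "0 0 0" --pt "0 0 0" --turn '[0, 0, 0, 0, 0]'

```text
t: 21.7
eef_pos: [628.3, -288.3, 46.5]
tcp_rot: [2.896, 1.571, 1.38]
ft_force: [0.4, -0.5, -0.4]
opening: 0.747
```

Call:
carry_out --grip '[-1, -1, -1, -1, -1]' --pt "-0.02 0 0" --pt "-0.05 0 0" --pt "-0.09 0 0" --pt "-0.09 0 0" --pt "0 0 0" --turn '[0, 0, 0, 0, 0]'

```text
t: 22.2
eef_pos: [630.5, -289.4, 179.1]
tcp_rot: [1.001, 1.56, -0.515]
ft_force: [0.8, -0.7, 0.3]
opening: 0.997
```

Run:
```python
from h import *
plan([(550.5,378,180)],62,-1)
plan([(550.5,378,180)],-28.5,-1)
```

```text
pos [ 630.5 -289.4  179.1] head 3.2 j6 -0.58
{"grip": [-1, -1, -1, -1, -1], "linear": [[-0.001, -0.006, -0.089], [-0.001, 0.0, -0.09], [-0.001, 0.007, -0.089], [-0.001, 0.013, -0.089], [-0.001, 0.019, -0.088]], "turn": [-0.022, -0.022, -0.022, -0.022, -0.022]}
{"grip": [-1, -1, -1, -1, -1], "linear": [[-0.001, 0.025, -0.086], [-0.0, 0.031, -0.084], [-0.001, 0.036, -0.082], [-0.0, 0.042, -0.079], [-0.001, 0.047, -0.076]], "turn": [-0.022, -0.022, -0.022, -0.022, -0.021]}
{"grip": [-1, -1, -1, -1, -1], "linear": [[-0.0, 0.052, -0.073], [-0.001, 0.057, -0.069], [-0.0, 0.062, -0.065], [-0.001, 0.066, -0.06], [-0.0, 0.071, -0.056]], "turn": [-0.022, -0.021, -0.022, -0.021, -0.022]}
pos [ 630.5 -289.4  179.1] head 3.2 j6 -0.58
{"grip": [-1, -1, -1, -1, -1], "linear": [[-0.001, -0.006, -0.089], [-0.001, -0.009, -0.089], [-0.001, -0.012, -0.089], [-0.001, -0.016, -0.088], [-0.001, -0.019, -0.088]], "turn": [0.012, 0.012, 0.012, 0.012, 0.012]}
{"grip": [-1, -1, -1, -1, -1], "linear": [[-0.001, -0.022, -0.087], [-0.0, -0.026, -0.086], [-0.001, -0.029, -0.085], [-0.0, -0.032, -0.084], [-0.001, -0.035, -0.082]], "turn": [0.012, 0.012, 0.011, 0.012, 0.011]}
{"grip": [-1, -1, -1, -1, -1], "linear": [[-0.0, -0.038, -0.081], [-0.001, -0.041, -0.08], [-0.0, -0.043, -0.078], [-0.001, -0.047, -0.077], [-0.0, -0.049, -0.075]], "turn": [0.012, 0.011, 0.012, 0.011, 0.012]}
```

Call:
carry_out --grip '[-1, -1, -1, -1, -1]' --pt "-0.001 -0.006 -0.089" --pt "-0.001 0 -0.09" --pt "-0.001 0.007 -0.089" --pt "-0.001 0.013 -0.089" --pt "-0.001 0.019 -0.088" --turn '[-0.022, -0.022, -0.022, -0.022, -0.022]'

```text
t: 22.7
eef_pos: [601.1, -64.0, 174.3]
tcp_rot: [1.329, 1.571, 0.162]
ft_force: [1.1, 0.2, 0.8]
opening: 0.999
```

Call:
carry_out --grip '[-1, -1, -1, -1, -1]' --pt "-0.001 0.025 -0.086" --pt "0 0.031 -0.084" --pt "-0.001 0.036 -0.082" --pt "0 0.042 -0.079" --pt "-0.001 0.047 -0.076" --turn '[-0.022, -0.022, -0.022, -0.022, -0.021]'

```text
t: 23.2
eef_pos: [574.3, 158.2, 175.8]
tcp_rot: [1.159, 1.571, 0.334]
ft_force: [0.4, -0.1, 0.6]
opening: 1.001
```

Call:
carry_out --grip '[-1, -1, -1, -1, -1]' --pt "0 0.052 -0.073" --pt "-0.001 0.057 -0.069" --pt "0 0.062 -0.065" --pt "-0.001 0.066 -0.06" --pt "0 0.071 -0.056" --turn '[-0.022, -0.021, -0.022, -0.021, -0.022]'

```text
t: 23.7
eef_pos: [548.0, 381.0, 176.9]
tcp_rot: [0.859, 1.571, 0.373]
ft_force: [0.6, -0.0, 0.4]
opening: 0.997
```

Call:
carry_out --grip '[-1, -1, -1, -1]' --pt "0 0 0" --pt "0 0 0" --pt "0 0 0" --pt "0 0 0" --turn '[0, 0, 0, 0]'

```text
t: 24.1
eef_pos: [549.0, 378.0, 176.8]
tcp_rot: [-0.32, 1.571, -0.81]
ft_force: [-0.1, -0.3, 0.2]
opening: 0.999
```

Run:
```python
from h import *
i=cams.camera_info('wrist');im=cams.read_camera('wrist')
c,s=np.cos(np.radians(62)),np.sin(np.radians(62))
for a,b in((1,1),(1,-1),(-1,-1),(-1,1)):
    u=wpx(i,[550.5+28*(a*c-b*s),378+28*(a*s+b*c),70]);print(u.round());cv2.circle(im,tuple(int(x) for x in u),3,(0,255,0),1)
t=cams.read_camera('top');t=cv2.resize(t[165:305,240:450],None,fx=2.57,fy=2.57)
out=np.zeros((360,840,3),np.uint8)
cv2.imwrite('pics/w7.png',np.vstack([im[100:340,60:600],t]))
plan([(550.5,378,42)],62,-1)
```

```text
[353. 167.]
[352. 225.]
[294. 225.]
[293. 168.]
pos [549.  378.2 176.9] head 61.9 j6 -0.58
{"grip": [-1, -1, -1], "linear": [[0.09, 0.0, 0.001], [0.09, 0.001, 0.001], [0.09, 0.0, 0.001]], "turn": [-0.0, -0.0, -0.001]}
```

View pics/w7.png

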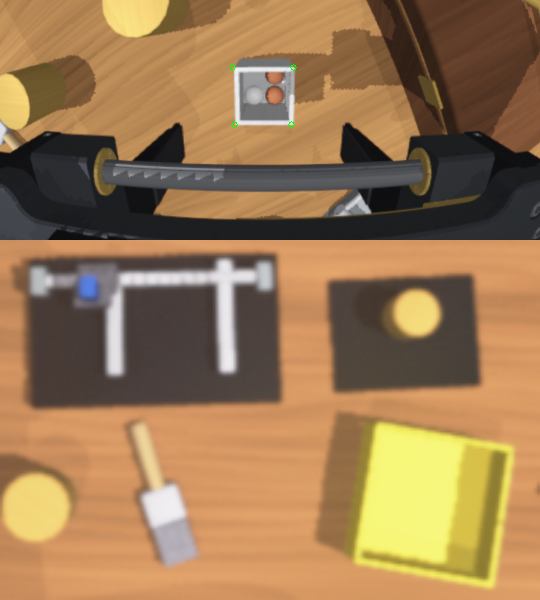

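The 56 mm square overlay fits the housing exactly, and at least three balls are visible. The rod stands on the mat at (415,313) in the lower panel. I'll grasp the housing now.

Call:
carry_out --grip '[-1, -1, -1, -1, -1]' --pt "0.08 0 0.002" --pt "0.09 0.001 0.001" --pt "0.08 0 0" --pt "0.02 0 0" --pt "0 0 0" --turn '[0, 0, 0, 0, 0]'

```text
t: 24.7
eef_pos: [550.1, 378.4, 40.9]
tcp_rot: [-2.168, 1.569, -2.657]
ft_force: [-0.1, 0.8, 1.0]
opening: 0.998
```

Call:
carry_out --grip '[1, 1, 1, 1, 1]' --pt "0 0 0" --pt "0 0 0" --pt "0 0 0" --pt "0 0 0" --pt "0 0 0" --turn '[0, 0, 0, 0, 0]'

```text
t: 25.2
eef_pos: [550.3, 379.1, 42.3]
tcp_rot: [1.04, 1.57, 0.552]
ft_force: [1.0, -0.5, -0.5]
opening: 0.637
```

Call:
carry_out --grip '[1, 1, 1, 1, 1]' --pt "0 0 0" --pt "0 0 0" --pt "0 0 0" --pt "0 0 0" --pt "0 0 0" --turn '[0, 0, 0, 0, 0]'

```text
t: 25.7
eef_pos: [550.3, 379.1, 42.0]
tcp_rot: [1.089, 1.57, 0.601]
ft_force: [-1.0, 0.6, 5.1]
opening: 0.586
```

Call:
carry_out --grip '[1, 1, 1, 1, 1]' --pt "-0.04 0 0" --pt "-0.08 0 0" --pt "-0.09 0 0" --pt "-0.06 0 0" --pt "0 0 0" --turn '[0, 0, 0, 0, 0]'

```text
t: 26.2
eef_pos: [551.4, 379.7, 180.8]
tcp_rot: [1.004, 1.564, 0.515]
ft_force: [0.3, 0.2, -2.4]
opening: 0.585
```

Run:
```python
from h import *
# tub +x wall: outward normal n, along w
q=np.array([[510.3,-249.8],[486.2,-394.7]]);w=q[1]-q[0];w/=np.linalg.norm(w);n=np.array([-w[1],w[0]]);print('w',w,'n',n)
# use fitted yaw -8.7deg
a=np.radians(-8.7);n=np.array([np.cos(a),np.sin(a)]);c=np.array([423.3,-311.2]);f=c+75*n;print('wall outer mid',f,'n',n, 'start',f+60*n)
plan([(*(f+60*n),190)],81.3,1)
```

```text
w [-0.16406779 -0.98644907] n [ 0.98644907 -0.16406779]
wall outer mid [ 497.43704151 -322.54456152] n [ 0.98849389 -0.15126082] start [ 556.74667472 -331.62021073]
pos [551.4 379.7 180.8] head 62.0 j6 -0.58
{"grip": [1, 1, 1, 1, 1], "linear": [[-0.001, -0.078, 0.042], [-0.001, -0.079, 0.041], [-0.001, -0.08, 0.039], [-0.002, -0.081, 0.037], [-0.001, -0.082, 0.035]], "turn": [-0.007, -0.007, -0.007, -0.007, -0.007]}
{"grip": [1, 1, 1, 1, 1], "linear": [[-0.002, -0.082, 0.034], [-0.001, -0.083, 0.032], [-0.002, -0.084, 0.03], [-0.001, -0.084, 0.028], [-0.002, -0.085, 0.026]], "turn": [-0.007, -0.007, -0.006, -0.007, -0.006]}
{"grip": [1, 1, 1, 1, 1], "linear": [[-0.001, -0.085, 0.025], [-0.002, -0.086, 0.023], [-0.001, -0.086, 0.021], [-0.002, -0.087, 0.019], [-0.001, -0.087, 0.018]], "turn": [-0.007, -0.006, -0.007, -0.006, -0.007]}
{"grip": [1], "linear": [[-0.002, -0.088, 0.016]], "turn": [-0.006]}
```

Call:
carry_out --grip '[1, 1, 1, 1, 1]' --pt "-0.001 -0.078 0.042" --pt "-0.001 -0.079 0.041" --pt "-0.001 -0.08 0.039" --pt "-0.002 -0.081 0.037" --pt "-0.001 -0.082 0.035" --turn '[-0.007, -0.007, -0.007, -0.007, -0.007]'

```text
t: 26.7
eef_pos: [550.8, 154.8, 178.0]
tcp_rot: [-2.613, 1.568, -2.991]
ft_force: [0.6, -0.1, -2.3]
opening: 0.585
```

Call:
carry_out --grip '[1, 1, 1, 1, 1]' --pt "-0.002 -0.082 0.034" --pt "-0.001 -0.083 0.032" --pt "-0.002 -0.084 0.03" --pt "-0.001 -0.084 0.028" --pt "-0.002 -0.085 0.026" --turn '[-0.007, -0.007, -0.006, -0.007, -0.006]'

```text
t: 27.2
eef_pos: [552.6, -67.2, 182.0]
tcp_rot: [3.137, 1.568, 2.863]
ft_force: [0.3, 0.0, -2.2]
opening: 0.585
```

Call:
carry_out --grip '[1, 1, 1, 1, 1]' --pt "-0.001 -0.085 0.025" --pt "-0.002 -0.086 0.023" --pt "-0.001 -0.086 0.021" --pt "-0.002 -0.087 0.019" --pt "-0.001 -0.087 0.018" --turn '[-0.007, -0.006, -0.007, -0.006, -0.007]'

```text
t: 27.7
eef_pos: [554.5, -289.1, 185.3]
tcp_rot: [2.673, 1.568, 2.502]
ft_force: [1.1, 0.4, -2.3]
opening: 0.588
```

Call:
carry_out --grip '[1, 1, 1, 1]' --pt "-0.002 -0.088 0.016" --pt "0 0 0" --pt "0 0 0" --pt "0 0 0" --turn '[-0.006, 0, 0, 0]'

```text
t: 28.1
eef_pos: [555.3, -331.3, 186.9]
tcp_rot: [2.536, 1.569, 2.384]
ft_force: [0.2, -0.6, -2.2]
opening: 0.589
```

Run:
```python
from h import *
s=env.state();R=Ro.from_euler('xyz',s['tcp_rot']).as_matrix();print('toolz',R[:,2])
c=np.array([423.3,-311.2]);a=np.radians(-8.7);n=np.array([np.cos(a),np.sin(a)]);print('dist outside wall',(s['eef_pos'][:2]-c)@n-75,'along',(s['eef_pos'][:2]-c)@np.array([-n[1],n[0]]))
plan([(*s['eef_pos'][:2],98)],81.3,1)
```

```text
toolz [ 0.9884311  -0.15165882 -0.00188556]
dist outside wall 58.53156781129684 along 0.1232909354852189
pos [ 555.3 -331.3  186.9] head 81.3 j6 -2.06
{"grip": [1, 1], "linear": [[0.089, -0.0, 0.0], [0.089, -0.0, 0.0]], "turn": [-0.0, -0.0]}
```

Call:
carry_out --grip '[1, 1, 1, 1, 1]' --pt "0.08 0 0" --pt "0.08 0 0" --pt "0.024 0 0" --pt "0 0 0" --pt "0 0 0" --turn '[0, 0, 0, 0, 0]'

```text
t: 28.6
eef_pos: [556.5, -332.3, 97.6]
tcp_rot: [-0.43, 1.569, -0.582]
ft_force: [0.0, -0.5, -2.0]
opening: 0.587
```

Call:
carry_out --grip '[1, 1, 1, 1, 1]' --pt "0 0 -0.02" --pt "0 0 -0.02" --pt "0 0 -0.02" --pt "0 0 -0.01" --pt "0 0 0" --turn '[0, 0, 0, 0, 0]'

```text
t: 29.1
eef_pos: [521.2, -327.4, 97.3]
tcp_rot: [-0.318, 1.568, -0.471]
ft_force: [2.1, -0.9, -0.7]
opening: 0.59
```

Call:
carry_out --grip '[1, 1, 1]' --pt "0 0 -0.01" --pt "0 0 -0.01" --pt "0 0 0" --turn '[0, 0, 0]'

```text
t: 29.4
eef_pos: [512.1, -326.3, 97.4]
tcp_rot: [-0.404, 1.566, -0.557]
ft_force: [5.0, -0.6, 2.2]
opening: 0.584
```

Call:
carry_out --grip '[1, 1, 1, 1, 1]' --pt "0 0 -0.015" --pt "0 0 -0.015" --pt "0 0 -0.015" --pt "0 0 -0.01" --pt "0 0 0" --turn '[0, 0, 0, 0, 0]'

```text
t: 29.9
eef_pos: [484.5, -322.0, 97.0]
tcp_rot: [-0.466, 1.567, -0.619]
ft_force: [3.2, -1.9, 0.4]
opening: 0.587
```

Run:
```python
from h import *
im=cams.read_camera('scene');a=cv2.resize(im[110:280,140:300],None,fx=3.5,fy=3.5,interpolation=2)
cv2.imwrite('pics/s8.png',a);print(env.state()['eef_pos'],env.state()['ft_force'])
```

```text
[ 484.51666202 -322.05101757   97.00848996] [ 3.29618885 -1.2993054   2.35335505]
```

View pics/s8.png

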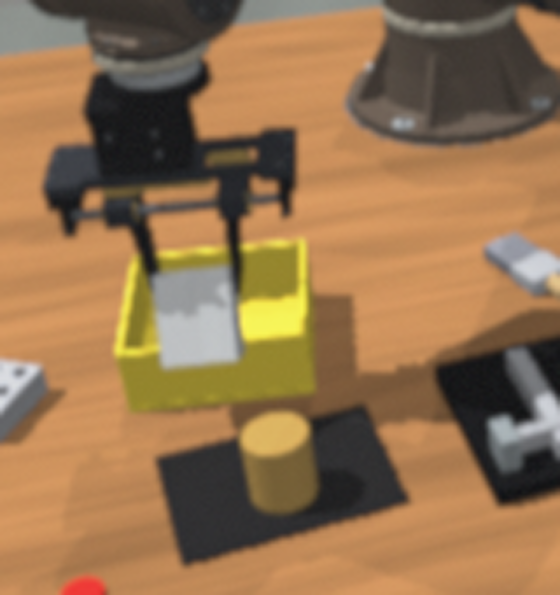

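The housing is pivoting in the grip over the rim, as planned. I'll continue tipping it past level.

Call:
carry_out --grip '[1, 1, 1, 1, 1]' --pt "0 0 -0.015" --pt "0 0 -0.015" --pt "0.014 0 -0.012" --pt "0.014 0 -0.012" --pt "0 0 0" --turn '[0, 0, 0, 0, 0]'

```text
t: 30.45
eef_pos: [456.9, -317.4, 82.1]
tcp_rot: [-0.882, 1.57, -1.034]
ft_force: [1.6, -0.8, -0.0]
opening: 0.584
```

Call:
carry_out --grip '[1, 1, 1, 1, 1]' --pt "0.012 0 -0.003" --pt "0.012 0 -0.003" --pt "0.012 0 -0.003" --pt "0 0 0" --pt "0 0 0" --turn '[0, 0, 0, 0, 0]'

```text
t: 30.95
eef_pos: [452.9, -316.7, 64.2]
tcp_rot: [-2.762, 1.571, -2.915]
ft_force: [-0.6, -0.4, 1.6]
opening: 0.586
```

Call:
carry_out --grip '[1, 1, 1, 1, 1]' --pt "0 0 0" --pt "0 0 0" --pt "0 0 0" --pt "0 0 0" --pt "0 0 0" --turn '[0, 0, 0, 0, 0]'

```text
t: 31.45
eef_pos: [452.9, -316.6, 64.2]
tcp_rot: [-0.138, 1.571, -0.29]
ft_force: [1.5, -2.3, 2.4]
opening: 0.586
```

Run:
```python
from h import *
im=cams.read_camera('scene');a=cv2.resize(im[160:260,150:270],None,fx=5,fy=5,interpolation=2)
t=cams.read_camera('top');b=cv2.resize(t[230:305,370:450],None,fx=5,fy=5,interpolation=2)
o=np.zeros((500,1000,3),np.uint8);o[:,:600]=a;o[:375,600:1000]=b
cv2.imwrite('pics/s9.png',cv2.resize(o,(800,400)));print(env.state()['eef_pos'],env.state()['ft_force'])
```

```text
[ 452.95176425 -316.58094987   64.14152673] [ 0.04396242 -2.24888631  2.55268401]
```

View pics/s9.png

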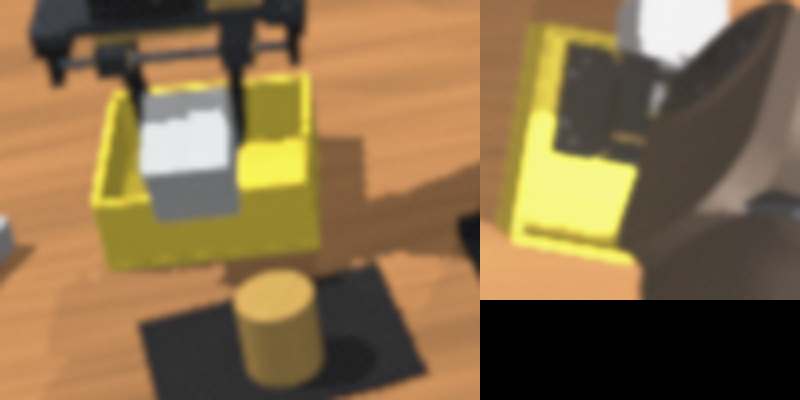

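Call:
carry_out --grip '[1, 1, 1, 1, 1]' --pt "0.008 0 0" --pt "0.008 0 0" --pt "0 0.01 0" --pt "0 -0.02 0" --pt "0 0.01 0" --turn '[0, 0, 0, 0, 0]'

```text
t: 32.05
eef_pos: [453.1, -317.4, 56.3]
tcp_rot: [-0.5, 1.57, -0.653]
ft_force: [1.1, -3.8, 4.5]
opening: 0.585
```

Call:
carry_out --grip '[1, 1, 1, 1, 1]' --pt "0 0 0" --pt "0 0 0" --pt "0 0 0" --pt "0 0 0" --pt "0 0 0" --turn '[0, 0, 0, 0, 0]'

```text
t: 32.55
eef_pos: [453.2, -316.4, 56.3]
tcp_rot: [-0.14, 1.57, -0.293]
ft_force: [1.8, -1.3, 5.7]
opening: 0.582
```

Call:
carry_out --grip '[1, 1, 1, 1, 1]' --pt "-0.04 0 0" --pt "-0.06 0 0" --pt "-0.06 0 0" --pt "-0.06 0 0" --pt "0 0 0" --turn '[0, 0, 0, 0, 0]'

```text
t: 33.05
eef_pos: [453.3, -316.5, 168.6]
tcp_rot: [-0.529, 1.568, -0.681]
ft_force: [0.8, -0.6, -2.8]
opening: 0.587
```

Run:
```python
from h import *
im=cams.read_camera('scene');a=cv2.resize(im[110:240,150:270],None,fx=4.5,fy=4.5,interpolation=2)
cv2.imwrite('pics/s10.png',a);print(env.state()['eef_pos'],env.state()['ft_force'])
t=cams.read_camera('top');cv2.imwrite('pics/t10.png',t)
```

```text
[ 452.67434347 -316.01457011  166.59578747] [-0.53477793 -0.1640147  -3.0350023 ]
```

View pics/s10.png

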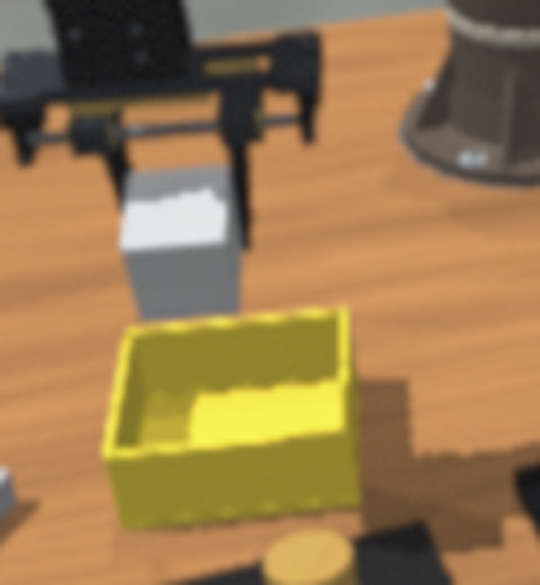

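Run:
```python
from h import *
i=cams.camera_info('wrist');w=cams.read_camera('wrist');cv2.imwrite('pics/w11raw.png',w)
t=cv2.imread('pics/t10.png')
o=np.zeros((600,800,3),np.uint8);o[:400,:640]=w
o[400:600,:214]=cv2.resize(t[230:305,370:450],(214,200));s=cv2.imread('pics/s10.png');o[400:,220:420]=cv2.resize(s[300:520,100:360],(200,200))
cv2.imwrite('pics/o11.png',o)
s=cams.camera_info('scene');V=s['view'];c=-V[:3,:3].T@V[:3,3];d=np.array([452,-316,130])-c;print('cam',c,'depr',np.degrees(np.arcsin(-d[2]/np.linalg.norm(d))))
for P in((452,-316,130),(400,-310,5),(423-40,-311,5)):print(P,wpx(i,P).round())
```

```text
cam [1460.98445034 -315.41090572  724.77984992] depr 30.518650719753285
(452, -316, 130) [322. 219.]
(400, -310, 5) [320. 137.]
(383, -311, 5) [317. 122.]
```

View pics/o11.png

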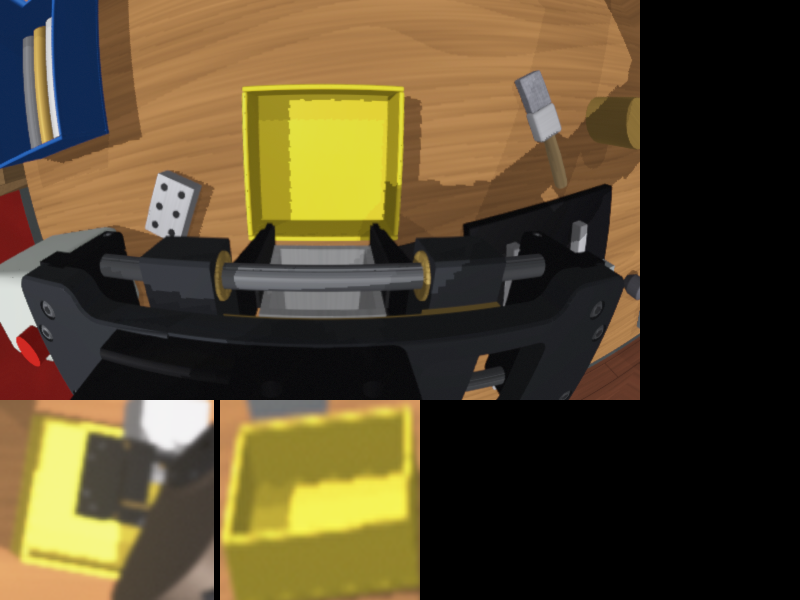

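Run:
```python
from h import *
from scipy.optimize import least_squares
i=cams.camera_info('scene');V=i['view']
T=np.array([452.8,-316.2,167.2+5]);a=np.radians(-8.7);n=np.array([np.cos(a),np.sin(a),0]);w=np.array([-n[1],n[0],0]);z=np.array([0,0,1])
def pr(P):c=V[:3,:3]@P+V[:3,3];return np.array([i['fx']*c[0]/c[2]+i['cx'],i['fy']*c[1]/c[2]+i['cy']])
obs=np.array([(127,172),(226,165),(120,248),(228,242),(140,318),(240,315)])/4.5+[150,110]-.4
# camera looks toward -x: image right = +w ; housing coords: axis u (foot->opening), v (side normal, up when tipped)
def pts(p):
    th,gx,gz,gw=p;u=-n*np.sin(th)+z*np.cos(th);v=n*np.cos(th)+z*np.sin(th)  # tilt th about w; v is face upward at th=90
    o=T+n*gx+z*gz+w*gw   # housing point at height 47, centre
    C=lambda h,s,b:o+u*(h-47)+v*s*28+w*b*28
    return [C(70,1,-1),C(70,1,1),C(0,1,-1),C(0,1,1),C(0,-1,-1),C(0,-1,1)]
f=lambda p:(np.array([pr(q) for q in pts(p)])-obs).ravel()
r=least_squares(f,[1.5,0,0,0]);print(np.degrees(r.x[0]),r.x[1:],np.abs(r.fun).max())
for s in(-1,1):print('tip',(pr(T-z*19+w*s*40)+.4-[150,110])*4.5)
for th in(70,80,90,100,110):
    q=least_squares(lambda p:f([np.radians(th),*p]),[0,0,0]);print(th,q.cost,q.x)
```

```text
78.99731338644928 [22.96088141 28.44337363 -1.97881858] 0.9479047017351547
tip [137.25860547 284.20166922]
tip [270.75256222 271.99846521]
70 6.758659230620553 [ 4.63245226 22.52785798 -4.9319601 ]
80 1.3381385048946997 [25.11874048 29.14831001 -1.63642391]
90 10.862780970665105 [46.71686992 36.07312705  1.72939071]
100 39.39670834573506 [65.637266   41.34921363  4.54465066]
110 91.80661131830179 [76.85491368 42.35442647  5.98718172]
```

Run:
```python
import cv2,numpy as np
s=cv2.imread('pics/s10.png');g=cv2.cvtColor(s,6)[150:330:5,90:285:5]//10
print('rows from 150 step5, cols 90..280 step5')
for k,r in enumerate(g):print(150+5*k,' '.join('%2d'%v for v in r))
```

```text
rows from 150 step5, cols 90..280 step5
150  4  5  4  3  3  3  3  7 12 14 15 15 15 15 15 15 15 15 15 15 15 15 15 15 15 15 14 11  6  3  2  6 11 14 15 15 15 15 15
155  9  9  7  5  3  2  2  6 12 15 15 15 15 15 15 15 15 15 15 15 15 15 15 15 15 15 15 12  7  3  2  6 11 14 15 15 15 15 15
160 14 13 11  7  3  2  2  5 10 14 15 15 15 15 15 15 15 15 15 15 15 15 15 15 15 15 15 13  8  3  2  5 10 14 15 15 15 15 15
165 15 15 14  9  4  2  2  4  8 13 15 15 15 15 15 15 15 15 15 15 15 14 14 14 14 14 14 13  9  4  2  5 10 14 15 15 15 15 15
170 15 15 14 11  6  2  2  4  8 13 15 15 15 14 14 14 14 14 14 14 14 14 14 14 14 14 14 13  8  4  2  4 10 14 15 15 15 15 15
175 15 15 15 12  7  3  3  6 10 13 14 14 14 14 14 14 14 14 14 14 14 14 14 14 14 14 14 12  8  4  2  5 10 14 15 15 15 15 15
180 15 15 15 14 10  4  3  7 12 14 14 14 14 14 14 14 14 14 14 14 14 14 14 14 14 14 14 12  9  4  2  4 10 14 15 15 15 15 15
185 15 15 15 15 12  7  4  8 12 14 14 14 14 14 14 14 14 14 14 14 14 14 14 15 15 14 14 12  9  5  2  4 10 14 15 15 15 15 15
190 15 15 15 15 13  8  5  9 13 14 14 14 14 14 14 14 14 14 15 16 16 16 18 19 18 15 14 12  9  
[... 2595 characters left out ...]
15 15 13 11 11 11 11 11 11 11 11 11 11 11 11 11 11 11 11 11 11 11 11 13 14 15 15 15 15 14 14 14
305 15 15 15 15 15 15 15 15 15 14 12 11 11 11 11 11 11 11 11 11 11 11 11 11 11 11 11 11 11 11 13 14 14 14 14 14 14 14 15
310 15 15 15 15 15 15 15 15 15 14 12 11 11 11 11 11 11 11 11 11 11 11 11 11 11 11 11 11 11 12 13 15 15 15 16 16 16 16 16
315 15 15 15 15 15 15 15 15 15 14 13 11 11 11 11 11 11 11 11 12 12 13 13 14 14 15 15 15 14 14 16 17 17 18 19 19 20 19 19
320 15 15 15 15 15 15 15 15 15 14 13 13 13 14 14 15 15 16 16 16 16 16 17 17 18 20 20 20 18 17 16 16 17 17 18 19 19 18 17
325 15 15 15 15 15 15 15 15 16 16 16 16 16 17 17 18 19 20 20 19 18 17 17 17 17 18 19 18 17 16 15 14 14 14 14 14 14 14 13
```

Run:
```python
import cv2
s=cv2.imread('pics/w11raw.png');g=cv2.cvtColor(s,6)[232:324:3,250:396:4]//10
print('cols 250.. step4')
for k,r in enumerate(g):print(232+3*k,' '.join('%2d'%v for v in r))
```

```text
cols 250.. step4
232 19  9  7  1  1  2  3 10 10 10 10 10 10 10 10 10 10 10 10 10 10 10 10 10 10 10 10 10  9  8  3  2  1  1  4  8 11
235 17 12  1  1  1  2  4 12 11 11 11 11 11 10 11 11 11 11 11 11 11 10 11 11 11 11 11 11  9  9  3  2  1  1  1  9 10
238 20  8  1  1  1  2  5 20 20 20 20 20 20 20 20 20 20 19 20 20 20 20 20 20 20 20 20 19 13 13  3  1  1  1  1  4 13
241 10  1  1  1  2  2  3 13 13 13 14 14 13 13 13 13 13 13 13 13 13 13 13 13 13 13 13 13 12 12  3  1  2  1  1  0  5
244  1  1  1  1  2  2  3 12 12 12 12 12 12 12 12 12 12 12 12 12 12 12 12 12 12 12 12 12 11 11  2  1  1  1  0  1  1
247  1  1  1  1  2  2  8 10 10 10 10 10 10 10 10 10 10 10 10 10 10 10 10 10 10 10 10 10 10 10  7  1  1  1  1  1  1
250  1  1  1  2  2  1  9 10 14 14 14 14 14 14 14 14 14 13 13 13 14 14 13 14 14 14 14 13 14 10  8  1  1  1  0  1  1
253  1  1  1  2  2  2 10 10 14 14 14 14 14 14 14 14 14 14 14 14 14 14 14 14 14 14 14 14 13  9  8  1  1  1  1  1  1
256  1  1  1  2  2  2 10 10 14 14 14 14 14 14 14 14 14 14 14 14 14 14 14 14 14 14 14 14 12  9  9  1  1  1  1  1  1
259  1  1  2  2  1  3 10 10 14 14 14 14 14 14 14
[... 1781 characters left out ...]
8  3  0  1
307  1  1  4  8  8  9  9  9  9 12 13 13 13 13 12 12 13 12 12 12 12 13 13 13 13 13 12 11  8  8  8  8  8  8  3  0  1
310  1  1 12  9  9  8  9  9  9  9  9  9  9  9  9  9  9  9  9  9  9  9  9  9  9  9  9  9  9  8  8  9  9  9  3  1  1
313  1  1 11  9  9  9  9  9  9  9  8  9  9  9  9  9  9  8  8  8  8  8  9  8  8  8  9  8  9  8  8  8  9  9  4  1  1
316  5  5  9 10 11 11 11 11 12 12 12 12 12 12 12 12 12 12 12 12 12 11 11 11 11 11 11 11 11 11 11 11 11 10  6  5  5
319  2  2  2  2  2  2  3  3  3  3  3  3  3  4  4  4  4  4  4  4  4  4  4  4  4  3  3  3  3  3  3  2  2  2  2  2  2
322  2  2  2  2  2  2  2  2  2  2  2  2  2  2  2  2  2  2  2  2  2  2  2  2  2  2  2  2  2  2  2  2  2  2  2  2  2
```

Run:
```python
from h import *
from scipy.optimize import least_squares
i=cams.camera_info('scene');V=i['view'];wi=cams.camera_info('wrist')
s=env.state();T=s['eef_pos']+[0,0,5];print(T)
a=np.radians(-8.7);n=np.array([np.cos(a),np.sin(a),0]);w=np.array([-n[1],n[0],0]);z=np.array([0,0,1])
cw=-wi['view'][:3,:3].T@wi['view'][:3,3];print('wcam rel T: n',(cw-T)@n,'w',(cw-T)@w,'z',cw[2]-T[2])
def pr(P):c=V[:3,:3]@P+V[:3,3];return np.array([i['fx']*c[0]/c[2]+i['cx'],i['fy']*c[1]/c[2]+i['cy']])
obs=np.array([(127,172),(226,165),(120,248),(228,242),(140,318),(240,315)])/4.5+[150,110]-.4
ow=np.array([(274,247),(371,247),(258,317),(384,317)])
def C(p,h,q,b):
    th,gx,gz,gw=p;u=-n*np.sin(th)+z*np.cos(th);v=n*np.cos(th)+z*np.sin(th);return T+n*gx+z*gz+w*gw+u*(h-47)+v*q*28+w*b*28
def f(p):
    A=[pr(C(p,*k))for k in((70,1,-1),(70,1,1),(0,1,-1),(0,1,1),(0,-1,-1),(0,-1,1))]
    B=[wpx(wi,C(p,*k))for k in((70,-1,-1),(70,-1,1),(70,1,-1),(70,1,1))]
    return np.r_[(np.array(A)-obs).ravel(),((np.array(B)-ow)/2).ravel()]
r=least_squares(f,[1.4,0,20,0]);p=r.x;print(np.degrees(p[0]),p[1:]);print(r.fun.round(1))
th=p[0];u=np.array([-np.sin(th),np.cos(th)]);v=np.array([np.cos(th),np.sin(th)]);g=-p[1:3];print('grasp point in housing: height',47+g@u,'side v',g@v)
```

```text
[ 452.08008214 -315.65376111  169.67740345]
wcam rel T: n -69.11181808294198 w -0.7346293613213781 z 172.07961670039714
80.18718933727614 [28.56156426 32.42101949 -0.87012482]
[ 0.6  0.2  0.5 -0.   0.5  0.2 -0.5 -0.5  0.6  1.3  0.4 -0.2 -0.7  0.1
 -0.6  0.1 -1.   0.   1.2 -0.1]
grasp point in housing: height 69.61819481639071 side v -36.814436309987585
```

Call:
carry_out --grip '[1, 1, 1, 1, 1]' --pt "0.06 0 0" --pt "0.06 0 0" --pt "0.06 0 0" --pt "0.02 0 0" --pt "0 0 0" --turn '[0, 0, 0, 0, 0]'

```text
t: 33.7
eef_pos: [452.0, -315.6, 64.0]
tcp_rot: [2.552, 1.566, 2.4]
ft_force: [0.1, 0.3, -2.2]
opening: 0.59
```

Call:
carry_out --grip '[1, 1, 1, 1, 1]' --pt "0.012 0 0" --pt "0.012 0 0" --pt "0.012 0 0" --pt "0 0 0" --pt "0 0 0" --turn '[0, 0, 0, 0, 0]'

```text
t: 34.2
eef_pos: [453.3, -317.1, 49.2]
tcp_rot: [-0.605, 1.569, -0.758]
ft_force: [-2.1, -1.1, 5.7]
opening: 0.587
```

```bash
cat > look.py <<'E'
from h import *
im=cams.read_camera('scene')[160:235,165:240];s=env.state();print(s['eef_pos'].round(1),s['ft_force'].round(1),round(s['opening'],3))
g=cv2.cvtColor(im,6)//10
for k,r in enumerate(g[::2]):print(160+2*k,' '.join('%2d'%v for v in r[::2]))
t=cams.read_camera('wrist');hs=cv2.cvtColor(t,40)
red=((hs[...,0]<10)&(hs[...,1]>110)&(hs[...,2]>50));red[:,:230]=0;red[:,420:]=0;red[250:]=0;red[:80]=0
print('red px in tub view',red.sum())
b=cv2.cvtColor(t,6)[80:250,235:412]
sat=cv2.cvtColor(t,40)[80:250,235:412,1];print('grey/white px',((sat<40)&(b>90))[:150].sum())
cv2.imwrite('pics/w_look.png',t)
E
python3 look.py
```

```text
[ 453.3 -317.    49.2] [-3.2 -0.8  7.1] 0.588
160 15 14 13  9  3  4  3  2  2  2  2  3  3  2  2  2  2  4  7  6  6  5  5  4  4  4  4  4  4  4  5 11 14 14 14 14 14 14
162  8  7  7  6  2  2  2  2  2  2  2  2  3  2  2  2  2  3  4  4  5  5  6  6  6  7  4  4  4  4  4 11 14 15 15 15 15 15
164  6  6  6  6  3  2  2  2  2  2  2  2  3  3  2  2  2  3  4  8  9  9  9  9  9 10  4  4  3  4  5 12 15 16 16 16 16 16
166  6  6  6  6  4  2  2  2  2  2  2  2  2  2  2  2  2  3  4  9  8  7  7  6  6  6  4  4  4  4  4 13 16 16 16 16 16 16
168  6  6  6  6  4  3  2  2  2  2  2  2  2  2  3  3  3  3  4  4  4  4  4  4  3  4  3  4  4  4  4 13 16 16 16 16 16 16
170  6  6  6  5  4  3  3  3  3  3  3  3  3  3  3  4  4  4  4  5  5  3  4  3  4 10  8  6  5  3  4 13 16 16 16 15 15 15
172  6  5  4  4  4  4  4  4  5  5  5  6  7  7  8  9 10 10 11 12 10  4  4  4  5 14 15 14 10  3  4 13 15 15 15 15 15 15
174  4  4  6 11 12  8  8  8  8  7 10 13 14 14 14 15 15 15 15 15 10  4  4  4  6 13 13 13 10  3  8 14 15 15 15 16 16 16
176  3  3 11 15 14  7  6  6  6  6 10 15 15 15 14 13 13 12 12 12  7  3  3  4  6  8  8  8  8  3 10 16 16 16 16 1
[... 2766 characters left out ...]
3 12 12 12 12 12 12 11 11 11 10 10  9  9  9  9  9  8  8  9  9  9  9 10 12
226 16 16 15 15 15 15 13 13 13 12 12 11 11 11 11 11 11 11 11 12 12  9  8  8  8  8  8  9  9  9  8  8  8  9  9  8  9 11
228 15 15 15 14 15 15 14 14 13 13 13 13 13 13 14 13 14 14 14 14 13  9  8  8 10 13 15 16 16 15 12  8  7  7  6  5  5  5
230 16 15 14 14 14 14 14 14 14 14 14 14 14 14 15 15 14 14 14 14 11  8  9 13 17 18 18 18 18 18 17 12  4  4  4  4  5  5
232 15 14 14 14 14 14 15 15 15 15 15 14 14 14 14 14 14 14 14 14 13 11 14 18 18 18 18 18 18 18 18 16  6  4  5  5  5  5
234 15 15 15 15 14 14 14 14 14 14 14 14 14 14 14 14 14 14 14 14 13 11 17 18 18 18 18 18 18 18 18 14  6  4  4  5  5  5
red px in tub view 0
grey/white px 0
```

Call:
carry_out --grip '[1, 1, 1, 1, 1]' --pt "0.012 0 0" --pt "0 0 0" --pt "0.012 0 0" --pt "0 0 0" --pt "0 0 0" --turn '[0, 0, 0, 0, 0]'

```text
t: 34.8
eef_pos: [452.9, -317.0, 37.2]
tcp_rot: [-0.773, 1.569, -0.926]
ft_force: [-6.7, -0.4, 8.5]
opening: 0.587
```

Call:
carry_out --grip '[1, 1, 1, 1, 1]' --pt "0.012 0 0" --pt "0 0 0" --pt "0.008 0 0" --pt "0 0 0" --pt "0 0 0" --turn '[0, 0, 0, 0, 0]'

```text
t: 35.3
eef_pos: [452.7, -317.0, 27.1]
tcp_rot: [-0.849, 1.57, -1.001]
ft_force: [-7.1, -0.8, 8.3]
opening: 0.588
```

```bash
sed -i 's/^for k,r.*$/cv2.imwrite("pics\/s_look.png",im)/' look.py; python3 look.py
python3 - <<'E'
import cv2
s=cv2.imread('pics/w_look.png');g=cv2.cvtColor(s,6)
for y in range(200,320,5):print(y,' '.join('%2d'%(v//10) for v in g[y,240:410:6]),'|',' '.join('%2d'%(v//10) for v in s[y,240:410:6,0]))
s=cv2.imread('pics/s_look.png')
for y in range(0,75,4):print(160+y,' '.join('%2d'%(v//10) for v in s[y,::3,2]),'|',' '.join('%2d'%(v//10) for v in s[y,::3,0]))
E
```

```text
[ 452.7 -316.9   27.1] [-6.8 -2.1  9.1] 0.587
red px in tub view 428
grey/white px 948
200 13 13 13 13 13 14 19 19 19 19 17 13 13 13 13 13 13 17 17 13 13 13 13 14 13 14 14 19 19 |  2  2  2  2  3  3  5  5  5  5  4  3  3  3  3  3  3  4  4  3  3  3  3  3  3  3  3  5  5
205 13 13 13 13 13 13 19 19 19 19 14 13 13 13 13 13 13 13 13 13 13 13 13 13 14 14 14 14 14 |  2  2  2  2  2  2  5  5  5  5  3  3  3  3  3  3  3  3  3  3  3  3  3  3  3  3  3  3  3
210 13 13 13 13 13 16 19 19 19 19 17 13 13 13 13 13 13 13 13 13 13 13 13 14 14 14 14 14 14 |  2  2  2  2  2  3  5  5  5  5  4  3  3  3  3  3  3  3  3  3  3  3  3  3  3  3  3  3  3
215 13 13 13 13 13 14 19 19 19 19 19 13 13 13 13 13 13 13 13 13 13 13 13 14 14 14 14 14 14 |  2  2  2  2  2  3  5  5  5  4  4  3  3  3  3  3  3  3  3  3  3  3  3  3  3  3  3  3  3
220 13 13 13 13 13 13 19 19 19 19 19 13 13 13 13 13 13 13 13 13 13 13 13 13 14 14 14 14 14 |  2  3  2  2  3  2  4  4  4  4  4  3  3  3  3  3  3  3  3  3  3  3  3  3  3  3  3  3  3
225 13 13 13 13 13  1 19 19 19 19 14 13 13 13 13 13 13 13 13 13 13 13  6  7 14 14 14 14 14 |  2  2  2  2  2  1  4
[... 5570 characters left out ...]
|  8  8  9  6  4  4  4  4  4  4  4  4  4  4  4  4  4  4  4  4  4  4  6  6  6
220 20 21 21 19 14 15 14 15 14 14 14 14 14 14 15 15 14 15 15 14 15 15 12 12 12 |  9  9  9  8  4  4  4  4  4  4  4  4  4  4  4  4  4  4  4  4  4  4  6  6  6
224 20 20 19 20 15 15 15 14 15 15 14 14 14 14 13 13 12 12 11 11 11 11 12 12 12 |  9  9  9  9  4  4  4  4  4  4  4  4  4  4  4  5  5  5  5  5  5  5  5  6  5
228 20 19 19 19 18 17 17 17 16 17 18 18 19 19 13 11 13 18 20 20 15  9  9  7  5 |  9  8  8  8  8  8  7  7  7  8  8  8  8  8  6  5  6  8  8  9  6  5  5  5  5
232 20 19 19 19 19 19 19 19 19 19 18 18 18 19 17 21 22 22 22 22 22 13  5  5  5 |  9  8  8  8  8  8  9  9  8  8  8  8  8  8  8  9 10  9  9  9  9  6  5  5  5
```

Run:
```python
import cv2,numpy as np
t=cv2.imread('pics/w_look.png');hs=cv2.cvtColor(t,40);m=np.zeros(t.shape[:2],bool);m[80:250,245:402]=1
for n,k in(('red',(hs[...,0]<10)&(hs[...,1]>110)&(hs[...,2]>50)&m),('white',(hs[...,1]<50)&(hs[...,2]>80)&m)):
    c=cv2.connectedComponentsWithStats(k.astype(np.uint8))
    for s,q in zip(c[2][1:],c[3][1:]):
        if s[4]>30:print(n,s,q.round())
w=cv2.imread('pics/w7.png')[62:128,228:300];hs=cv2.cvtColor(w,40)
for y in range(0,66,3):print(' '.join('%2d'%(v//10) for v in w[y,::3,1]),'|',' '.join('%2d'%(v//10) for v in hs[y,::3,1]))
```

```text
red [313  96  27  32 192] [330. 113.]
red [338 125  14   8  46] [345. 128.]
red [338 132  23  26 126] [353. 146.]
white [283 123  36  35 962] [301. 140.]
13 13 13 12 11 11 11 11 11 11 11 11 11 11 11 11 11 11 11 11 11 10  9  9 | 13 13 13  8  0  0  0  0  0  0  0  0  0  0  0  0  0  0  0  0  0  8 14 14
13 25 25 11 11 11 11 11 11 11 11 11 11 11 11 11 11 11 11 11 11 25 25  9 | 13 25 25  0  0  0  0  0  0  0  0  0  0  0  0  0  0  0  0  0  0 25 25 14
13 13 25 23 23 23 23 23 23 23 23 23 23 23 23 23 23 23 23 23 23 25 17  9 | 13 13 25  0  0  0  0  0  0  0  0  0  0  0  0  0  0  0  0  0  0 25  2 14
14 14 20 23 21 21 21 20 20 20 20 20 20 18 19 19 19 19 19 18 20 17 14 10 | 13 13  2  0  0  0  0  0  0  0  0  0  0  0  2  2  2  2  1  0  0  0  4 14
14 14 20 23 12 14 15 15 15 15 15 15 14  7 13 12 12 10  8 13 15 16 14 10 | 13 13  2  0  0  0  0  0  0  0  0  0  0 15 13 14 14 14 14  0  0  0  4 14
15 15 20 23 12 14 15 15 15 15 15 15 14  6 12 12 12 11  8 13 15 17 13 10 | 13 13  2  0  0  0  0  0  0  0  0  0  0 14 14 14 14 14 13  0  0  0  4 14
14 14 20 23 12 14 15 15 15 15 15 15 15  9 11 12 11 10 13 16 15 16 13 1
[... 1565 characters left out ...]
 11 11 11 11 11 11 11 11 11 11 15 23 17 15 | 13 13  9  0  0  0  0  0  0  0  0  0  0  0  0  0  0  0  0  0  0  0  8 13
15 15 16 23 14 11 11 11 11 11 11 11 11 11 11 11 11 11 11 11 15 23 16 15 | 13 13  8  0  0  0  0  0  0  0  0  0  0  0  0  0  0  0  0  0  0  0 10 13
14 14 14 23 15 12 12 12 12 12 12 12 12 12 12 12 12 12 12 12 13 23 16 15 | 13 13 11  0  0  0  0  0  0  0  0  0  0  0  0  0  0  0  0  0  0  0 10 13
13 13 14 23 23 23 23 23 23 23 23 23 22 22 23 22 23 23 23 22 23 23 16 14 | 13 13 11  0  0  0  0  0  0  0  0  0  0  0  0  0  0  0  0  0  0  0 10 13
13 14 15 17 17 16 16 16 16 16 16 16 16 16 16 16 16 16 16 16 16 16 15 14 | 13 13 13  8  8  8  7  7  7  7  7  7  7  7  7  7  7  7  8  8  8  8 13 13
```

All three balls, two red and one white, are now in the tub, matching the three first seen in the housing. Next I'll lay the housing on clear bench near (450,-105) so I can regrip it near its foot.

Call:
carry_out --grip '[1, 1, 1, 1, 1]' --pt "0 0 0" --pt "-0.03 0 0" --pt "-0.06 0 0" --pt "-0.08 0 0" --pt "-0.08 0 0" --turn '[0, 0, 0, 0, 0]'

```text
t: 35.9
eef_pos: [452.7, -316.3, 152.5]
tcp_rot: [2.186, 1.57, 2.033]
ft_force: [0.6, -0.6, -1.8]
opening: 0.586
```

```bash
python3 - <<'E'
from h import *
plan([(450,-105,150)],81.3,1)
E
python3 look.py;python3 - <<'E'
import cv2,numpy as np
t=cv2.imread('pics/w_look.png');hs=cv2.cvtColor(t,40);m=np.zeros(t.shape[:2],bool);m[85:245,245:402]=1
for n,k in(('red',(hs[...,0]<10)&(hs[...,1]>110)&(hs[...,2]>50)&m),('white',(hs[...,1]<50)&(hs[...,2]>80)&m)):
    c=cv2.connectedComponentsWithStats(k.astype(np.uint8))
    for s,q in zip(c[2][1:],c[3][1:]):
        if s[4]>30:print(n,s,q.round())
E
```

```text
pos [ 452.7 -316.3  152.5] head 81.3 j6 -2.15
{"grip": [1, 1, 1, 1, 1], "linear": [[0.001, 0.083, -0.014], [0.001, 0.083, -0.014], [0.001, 0.084, -0.014], [0.001, 0.083, -0.014], [0.001, 0.084, -0.014]], "turn": [-0.0, -0.0, -0.0, -0.0, -0.0]}
[ 454.7 -317.9  158.9] [ 2.2 -0.8  5.4] 0.587
red px in tub view 64
grey/white px 324
white [296 106  21  20 330] [306. 116.]
```

Call:
carry_out --grip '[1, 1, 1, 1, 1]' --pt "0 0.06 -0.014" --pt "0 0.08 -0.014" --pt "0 0.085 -0.014" --pt "0 0.085 -0.014" --pt "0 0.07 -0.014" --turn '[0, 0, 0, 0, 0]'

```text
t: 36.5
eef_pos: [446.6, -121.3, 150.6]
tcp_rot: [2.456, 1.57, 2.304]
ft_force: [1.9, -0.3, -2.6]
opening: 0.585
```

Call:
carry_out --grip '[1, 1, 1, 1, 1]' --pt "0 0.03 0" --pt "0 0 0" --pt "0 0 0" --pt "0 0 0" --pt "0 0 0" --turn '[0, 0, 0, 0, 0]'

```text
t: 37.0
eef_pos: [449.4, -109.4, 150.9]
tcp_rot: [2.45, 1.571, 2.297]
ft_force: [-0.3, -0.6, -1.9]
opening: 0.586
```

Run:
```python
from h import *
s=env.state();T=s['eef_pos']+[0,0,5];print(T,s['ft_force'])
im=cams.read_camera('scene');cv2.imwrite('pics/s12.png',im)
i=cams.camera_info('scene');V=i['view'];c=V[:3,:3]@T+V[:3,3];u=i['fx']*c[0]/c[2]+i['cx'];v=i['fy']*c[1]/c[2]+i['cy'];print(u,v)
hs=cv2.cvtColor(im,40)
u0,v0=int(u)-40,int(v)-45
sub=im[v0:v0+75,u0:u0+80];sa=hs[v0:v0+75,u0:u0+80,1]
print(u0,v0)
for y in range(0,75,2):print(v0+y,''.join('#' if (g<60) else ('W' if g>195 else 'o') if a<45 else '.' for g,a in zip(sub[y,:,1],sa[y])))
t=cams.read_camera('top');cv2.imwrite('pics/t12.png',t);h=cv2.cvtColor(t,40)[235:302,376:442]
print('red',[(376+x,235+y) for y,x in np.argwhere((h[...,0]<12)|(h[...,0]>170))][::3])
print('white',[(376+x,235+y) for y,x in np.argwhere((h[...,1]<90)&(h[...,2]>120))][::3])
```

```text
[ 449.40213905 -109.35793248  155.90335102] [-0.34738201 -0.58619731 -1.93883077]
267.4703510828381 158.0034322759116
227 113
113 ooooo..............#####################################oooo....................
115 ...................#################################################............
117 ...........oo......##################################################...........
119 .....ooooooooooooo############################...........#############..........
121 .....oooooooooooo##############################.......################..........
123 .....ooooooooo#########################################################.........
125 ......oooooo##########################################################..........
127 ......##########..oo............................######################..........
129 ......######......oo..................##.#################.ooooo######..........
131 .......####.........#######o..oooooooooooooooooooo########.oooooo#####..........
133 .........##....oooo.########oooooooooooooooooooooo####################..........
135 .........###ooooooo.########ooooooo
[... 7295 characters left out ...]
.int64(387), np.int64(294)), (np.int64(390), np.int64(294)), (np.int64(385), np.int64(295)), (np.int64(388), np.int64(295)), (np.int64(391), np.int64(295)), (np.int64(386), np.int64(296)), (np.int64(389), np.int64(296)), (np.int64(392), np.int64(296)), (np.int64(387), np.int64(297)), (np.int64(390), np.int64(297)), (np.int64(385), np.int64(298)), (np.int64(388), np.int64(298)), (np.int64(391), np.int64(298)), (np.int64(385), np.int64(299)), (np.int64(388), np.int64(299)), (np.int64(391), np.int64(299)), (np.int64(385), np.int64(300)), (np.int64(388), np.int64(300)), (np.int64(391), np.int64(300)), (np.int64(385), np.int64(301)), (np.int64(388), np.int64(301)), (np.int64(391), np.int64(301))]
```

Call:
carry_out --grip '[1, 1, 1, 1, 1]' --pt "0.07 0 0" --pt "0.08 0 0" --pt "0.07 0 0" --pt "0.02 0 0" --pt "0 0 0" --turn '[0, 0, 0, 0, 0]'

```text
t: 37.6
eef_pos: [449.0, -108.7, 30.4]
tcp_rot: [2.878, 1.568, 2.725]
ft_force: [0.2, -0.4, -1.1]
opening: 0.592
```

Call:
carry_out --grip '[1, 1, 1, 1, 1]' --pt "0.01 0 0" --pt "0.01 0 0" --pt "0 0 0" --pt "0.006 0 0" --pt "0 0 0" --turn '[0, 0, 0, 0, 0]'

```text
t: 38.1
eef_pos: [449.5, -108.6, 18.3]
tcp_rot: [0.024, 1.57, -0.128]
ft_force: [0.0, 0.4, -2.2]
opening: 0.588
```

```bash
cat > sc.py <<'E'
from h import *
s=env.state();T=s['eef_pos'];print(T.round(1),s['ft_force'].round(1),round(s['opening'],3))
im=cams.read_camera('scene');i=cams.camera_info('scene');V=i['view']
a=float(sys.argv[1]);c=V[:3,:3]@np.array([T[0],T[1],a])+V[:3,3];u=i['fx']*c[0]/c[2]+i['cx'];v=i['fy']*c[1]/c[2]+i['cy']
u0,v0=int(u)-35,int(v)-40;sub=im[v0:v0+70,u0:u0+70];sa=cv2.cvtColor(sub,40)[...,1];print(u0,v0)
for y in range(0,70,2):print(v0+y,''.join('#' if (g<60) else (chr(97+min(25,g//10))) if k<45 else '.' for g,k in zip(sub[y,:,1],sa[y])))
E
python3 sc.py 40
```

```text
[ 449.5 -108.6   18.3] [ 0.   0.4 -2.2] 0.588
235 150
150 ................#######################...............................
152 ................######################................................
154 ................######################................................
156 ................#######################..............########.........
158 ................##############################################........
160 ...hhhgggggghhg##########################.............#########.......
162 ...hggggggggggg##########################.............#########.......
164 ...gggggggggggg#################################################......
166 ...hgggggggggg######################################...#########......
168 ...hgggggg#####################.............#######........#####......
170 ....########.................................######........###........
172 ....####.....................................#######.......g##........
174 .....###..........#####...........hhhhiiijjig#######........##........
176 .......##........#######gijjkkkllllllllmmnnmi####hij...............
[... 878 characters left out ...]
.........................
202 ......................................................................
204 .....................................................................#
206 ............................................................##########
208 .....................................................iig##############
210 ............................................#####kprrrqni#############
212 ......................................###########kpsuuuspj############
214 ................................#################impsuuuurlg##########
216 ..............................###################gjmpstuvurmg#########
218 ..............................#####################imortuutqmh########
```

Run:
```python
from h import *
from scipy.optimize import least_squares
i=cams.camera_info('scene');V=i['view'];T=env.state()['eef_pos']+[0,0,5]
a=np.radians(-8.7);n=np.array([np.cos(a),np.sin(a),0]);w=np.array([-n[1],n[0],0]);z=np.array([0,0,1])
def pr(P):c=V[:3,:3]@P+V[:3,3];return np.array([i['fx']*c[0]/c[2]+i['cx'],i['fy']*c[1]/c[2]+i['cy']])
obs=np.array([(259,176.5),(279.5,174),(258.5,181.5),(280,179.5),(261.5,199.5),(281,198.5)])
def C(p,h,q,b):
    th,gx,gz,gw=p;u=-n*np.sin(th)+z*np.cos(th);v=n*np.cos(th)+z*np.sin(th);return T+n*gx+z*gz+w*gw+u*(h-47)+v*q*28+w*b*28
K=((70,1,-1),(70,1,1),(0,1,-1),(0,1,1),(0,-1,-1),(0,-1,1))
f=lambda p:(np.array([pr(C(p,*k)) for k in K])-obs).ravel()
r=least_squares(f,[1.8,0,20,0]);p=r.x;print(np.degrees(p[0]),p[1:],r.fun.round(1))
for k in((70,-1,0),(0,-1,0),(70,1,0),(0,1,0)):q=C(p,*k)-T;print(k,'n',q@n,'z abs',C(p,*k)[2])
```

```text
109.93247018077305 [50.19615404 67.05353529 -3.12361456] [-0.2 -0.4 -1.7  0.3  1.2 -0.4 -0.1 -0.4  0.2  1.   0.6 -0.1]
(70, -1, 0) n 38.119513523004734 z abs 56.15818506901453
(0, -1, 0) n 103.92616905309974 z abs 80.02205080664001
(70, 1, 0) n 19.02842093290429 z abs 108.80350949309053
(0, 1, 0) n 84.8350764629993 z abs 132.66737523071603
```

Call:
carry_out --grip '[0.0, -0.4, -0.5, -0.5, -0.5]' --pt "0 0 0" --pt "0 0 0" --pt "0 0 0" --pt "0 0 0" --pt "0 0 0" --turn '[0, 0, 0, 0, 0]'

```text
t: 38.65
eef_pos: [449.5, -108.6, 18.2]
tcp_rot: [0.251, 1.571, 0.099]
ft_force: [0.8, -0.4, -0.5]
opening: 0.747
```

Call:
carry_out --grip '[-1, -1, -1, -1, -1]' --pt "0 0 0" --pt "-0.02 0 0" --pt "-0.06 0 0" --pt "-0.09 0 0" --pt "-0.09 0 0" --turn '[0, 0, 0, 0, 0]'

```text
t: 39.15
eef_pos: [448.9, -108.4, 150.1]
tcp_rot: [2.823, 1.57, 2.67]
ft_force: [1.0, -0.1, 0.7]
opening: 0.999
```

Call:
carry_out --grip '[-1, -1, -1, -1]' --pt "0 0 0" --pt "0 0 0" --pt "0 0 0" --pt "0 0 0" --turn '[0, 0, 0, 0]'

```text
t: 39.55
eef_pos: [448.9, -108.4, 147.1]
tcp_rot: [2.867, 1.568, 2.714]
ft_force: [-0.6, -0.2, -1.4]
opening: 0.996
```

Run:
```python
from h import *
w=cams.read_camera('wrist');t=cams.read_camera('top');s=cams.read_camera('scene')
o=np.zeros((600,800,3),np.uint8);o[:330,:640]=w[:330]
o[330:600,:400]=cv2.resize(t[225:305,290:410],(400,270),interpolation=2)
o[330:600,400:800]=cv2.resize(s[130:235,200:355],(400,270),interpolation=2)
cv2.imwrite('pics/o16.png',o);cv2.imwrite('pics/w16.png',w);cv2.imwrite('pics/t16.png',t);cv2.imwrite('pics/s16.png',s)
print(env.state()['eef_pos'],env.state()['ft_force'])
```

```text
[ 449.15718637 -108.48201194  147.30707265] [ 0.03252645 -0.54286412 -0.19586907]
```

View pics/o16.png

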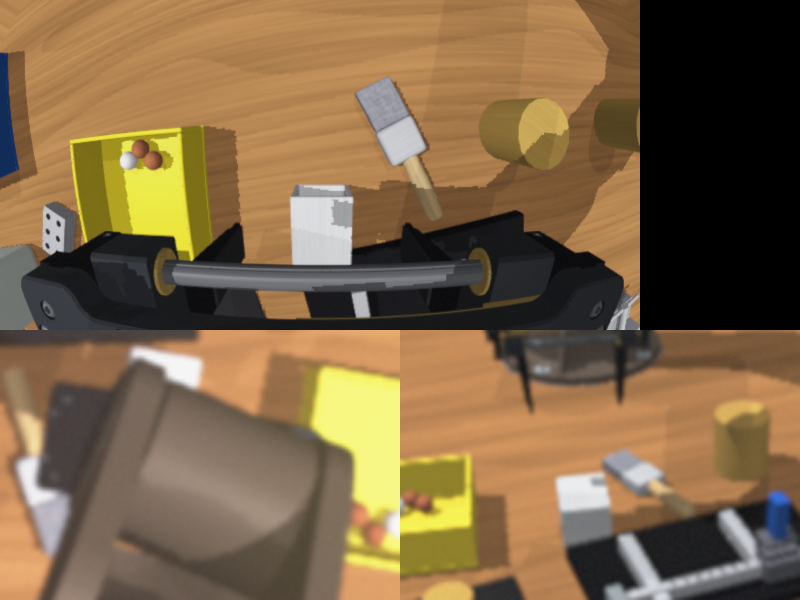

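Run:
```python
from h import *
i=cams.camera_info('wrist')
for p,z in(((291,197),56),((353,199),56),((294,185),0),((351,185),0),((291,260),56),((352,262),56)):print(p,z,wray(i,*p,z).round(1))
# scene crop coords -> px
k=155/400
for p,z in(((558,478),56),((607,473),56),((563,500),56),((610,492),56),((567,545),0),((612,540),0)):
    print('s',p,z,ray('scene',200+(p[0]-400)*k,130+(p[1]-330)*105/270,z).round(1))
for p in((130,350),(200,357),(197,388)):print('t',p,ray('top',290+p[0]*.3,225+(p[1]-330)*80/270,56).round(1))
```

```text
(291, 197) 56 [ 442.3 -135.8   56. ]
(353, 199) 56 [452.6 -81.2  56. ]
(294, 185) 0 [ 442.6 -138.1    0. ]
(351, 185) 0 [452.  -77.7   0. ]
(291, 260) 56 [ 503.5 -147.2   56. ]
(352, 262) 56 [514.5 -89.7  56. ]
s (558, 478) 56 [ 445.8 -134.9   56. ]
s (607, 473) 56 [454.3 -77.4  56. ]
s (563, 500) 56 [ 492.8 -139.8   56. ]
s (610, 492) 56 [494.6 -84.7  56. ]
s (567, 545) 0 [ 504.3 -141.9    0. ]
s (612, 540) 0 [512.1 -89.8   0. ]
t (130, 350) [516.1 -89.4  56. ]
t (200, 357) [ 512.  -147.7   56. ]
t (197, 388) [ 486.8 -145.7   56. ]
```

The housing lies flat on the bench, lip midpoint about (447,-108) and foot about (516,-121), clear of the slab. The three balls are in the tub, at (140,149), (153,160) and (128,160) in the wrist view. My picture budget is used up, so from here I'll check numerically. Next I'll grip the foot end with just the fingertips, so it can pivot.

Run:
```python
from h import *
plan([(498.7,-118,80)],79.3,-0.5)
```

```text
pos [ 449.2 -108.5  147.3] head 81.3 j6 -1.8
{"grip": [-0.5, -0.5], "linear": [[0.067, -0.002, 0.051], [0.067, -0.001, 0.05]], "turn": [0.005, 0.006]}
```

Call:
carry_out --grip '[-0.5, -0.5, -0.5, -0.5, -0.5]' --pt "0.067 -0.002 0.051" --pt "0.067 -0.001 0.05" --pt "0.044 0 0" --pt "0 0 0" --pt "0 0 0" --turn '[0.005, 0.006, 0, 0, 0]'

```text
t: 40.2
eef_pos: [498.6, -118.0, 59.0]
tcp_rot: [2.921, 1.569, 2.734]
ft_force: [0.4, -0.9, 0.2]
opening: 0.754
```

Call:
carry_out --grip '[1, 1, 1, 1, 1]' --pt "0 0 0" --pt "0 0 0" --pt "0 0 0" --pt "0 0 0" --pt "0 0 0" --turn '[0, 0, 0, 0, 0]'

```text
t: 40.7
eef_pos: [499.1, -118.2, 59.5]
tcp_rot: [0.018, 1.57, -0.169]
ft_force: [-0.7, -0.5, -0.9]
opening: 0.384
```

Call:
carry_out --grip '[1, 1, 1, 1, 1]' --pt "0 0 0" --pt "0 0 0" --pt "-0.03 0 0" --pt "-0.03 0 0" --pt "0 0 0" --turn '[0, 0, 0, 0, 0]'

```text
t: 41.2
eef_pos: [499.8, -118.3, 90.4]
tcp_rot: [-0.137, 1.568, -0.324]
ft_force: [-0.4, 0.3, -0.9]
opening: 0.014
```

Run:
```python
from h import *
im=cams.read_camera('scene');sub=im[170:235,245:315];sa=cv2.cvtColor(sub,40)[...,1]
for y in range(0,65,2):print(170+y,''.join('#' if (g<60) else (chr(97+min(25,g//10))) if k<45 else '.' for g,k in zip(sub[y,:,1],sa[y])))
w=cams.read_camera('wrist');i=cams.camera_info('wrist')
g=cv2.cvtColor(w,40);print('wrist')
for y in range(130,262,6):print(y,''.join('#' if v<55 else (chr(97+v//10)) if s<45 else '.' for s,v in zip(g[y,230:420:3,1],g[y,230:420:3,2])))
for p in((442.3,-135.8,56),(452.6,-81.2,56),(516,-147,56)):print(wpx(i,p).round())
```

```text
170 ....................#######...........................................
172 .....................######...........................................
174 .....................######...........................................
176 ......................#####...........................................
178 ......................#####..........pppqqqqp.........................
180 .......................####.......opqqqqqqqqqqpp......................
182 .......................####.......lmopqqqqppqqrstuut..................
184 ........................##.........kklmopqrstuvvvvvvvut...............
186 .......................qpqrtvwwwwv....jkmqtvvvwvvvvvvvusp.............
188 ................wxxxxxxxxxxxxxxxxxu......moqsuvvvvutt...m.............
190 ................wxxxxxxxxxxxxxxxxxw........mnoqqqoo...................
192 ................vxxxxxxvttuuuuuuuus..........mmllkk...................
194 ................uxxxxxwtqpppqqqqqpp...................................
196 ................twxxxxxuqpppqqqqqppp..................................
198 .................wxxxxxwspoppppppooo..........
[... 2234 characters left out ...]
wvvwwvqpppppqppqppqqppqp...................
208 ..................tvvwvvwwvtpppppqppqpqqqppqp................###
214 ...................vvwvvvwvvppppppppqpqqqppqp........###########
220 ...................vvwvvvvvspppppppqqpqppppqo###################
226 ...................vvvvvvvvvh#gj##ppqpqpqppqo###################
232 ...................vvvvvvvt####h###gppppppppo###################
238 ...................qrrssss#####h####jmmmmmmmk###################
244 ....############################################################
250 ...#############################################################
256 ..###########################.##..##############################
[281. 147.]
[363. 146.]
[288. 248.]
```

Call:
carry_out --grip '[-0.5, -0.5, -0.5, -0.5, -0.5]' --pt "0 0 0" --pt "0 0 0" --pt "0 0 0" --pt "0 0 0" --pt "0 0 0" --turn '[0, 0, 0, 0, 0]'

```text
t: 41.8
eef_pos: [499.0, -118.1, 89.0]
tcp_rot: [2.432, 1.571, 2.245]
ft_force: [0.3, 0.2, 0.2]
opening: 0.369
```

Call:
carry_out --grip '[-0.5, -0.5, -0.5, -0.5, -0.5]' --pt "0 0 0" --pt "0 0 0" --pt "0 0 0" --pt "0.04 0 0" --pt "0.05 0 0" --turn '[0, 0, 0, 0, 0]'

```text
t: 42.3
eef_pos: [499.7, -118.3, 44.4]
tcp_rot: [-0.143, 1.568, -0.33]
ft_force: [1.0, -0.1, -0.5]
opening: 0.737
```

Call:
carry_out --grip '[-0.5, 1, 1, 1, 1]' --pt "0 0 0" --pt "0 0 0" --pt "0 0 0" --pt "0 0 0" --pt "0 0 0" --turn '[0, 0, 0, 0, 0]'

```text
t: 42.8
eef_pos: [499.6, -118.3, 45.1]
tcp_rot: [-0.096, 1.569, -0.283]
ft_force: [0.4, 0.7, 6.1]
opening: 0.579
```

Call:
carry_out --grip '[1, 1, 1, 1, 1]' --pt "0 0 0" --pt "0 0 0" --pt "0 0 0" --pt "0 0 0" --pt "0 0 0" --turn '[0, 0, 0, 0, 0]'

```text
t: 43.3
eef_pos: [499.6, -118.3, 45.1]
tcp_rot: [-0.1, 1.569, -0.287]
ft_force: [0.7, 0.9, 7.5]
opening: 0.582
```

Call:
carry_out --grip '[1, 1, 1, 1, 1]' --pt "-0.03 0 0" --pt "-0.05 0 0" --pt "-0.07 0 0" --pt "-0.07 0 0" --pt "0 0 0" --turn '[0, 0, 0, 0, 0]'

```text
t: 43.8
eef_pos: [500.6, -118.6, 158.1]
tcp_rot: [-0.168, 1.564, -0.355]
ft_force: [-0.3, 0.2, -2.8]
opening: 0.584
```

Call:
carry_out --grip '[1, 1, 1]' --pt "0 0 0" --pt "0 0 0" --pt "0 0 0" --turn '[0, 0, 0]'

```text
t: 44.1
eef_pos: [498.5, -117.9, 152.9]
tcp_rot: [2.935, 1.568, 2.748]
ft_force: [0.1, 0.5, -1.4]
opening: 0.583
```

```bash
python3 sc.py 150
python3 - <<'E'
from h import *
w=cams.read_camera('wrist');g=cv2.cvtColor(w,40)
for y in range(130,330,6):print(y,''.join('#' if v<55 else (chr(97+v//10)) if s<45 else '.' for s,v in zip(g[y,230:420:3,1],g[y,230:420:3,2])))
f=np.array([423.3,-311.2]);a=np.radians(-8.7);n=np.array([np.cos(a),np.sin(a)])
plan([(*(f+(75+42)*n),172)],81.3,1)
E
```

```text
[ 498.5 -117.9  152.9] [ 0.1  0.5 -1.4] 0.583
233 128
128 ggggggggg#################################.........################...
130 gggggggggg#########################################################...
132 ggggggg############################################################...
134 #################...........................##############.########...
136 #######g...##..............................###########.ggggg#######g..
138 ######ij......########g..hghhihg###ggggggggg.########.hhhhhggg#####g..
140 ..###giiiiiii.########hiijjjiiiihggggghhggggg###########ggghg#####....
142 ...###ghhhhhh.#########hiiiiihg###g##gg.....g#########.......#####....
144 ...##.....hg..########hlnl.....#.............####g..........#.........
146 ....#.........g#######gklk...................####.....................
148 ...................#####h...................######....................
150 .....................###g.....hggg..........####......................
152 .....................###.....................###......................
154 .....................###......................##...................
[... 3478 characters left out ...]
##############ttttg###########..
298 ###############................###############qttts############.
304 ################................##############htttti############
310 ################................###############sttts############
316 ##..............#................##jjjjf######.krqqp........####
322 ################################################################
328 ################################################################
pos [ 498.7 -118.   153.2] head 79.3 j6 -1.75
{"grip": [1, 1, 1, 1, 1], "linear": [[-0.008, -0.08, 0.031], [-0.008, -0.08, 0.031], [-0.007, -0.08, 0.031], [-0.008, -0.081, 0.03], [-0.007, -0.08, 0.029]], "turn": [-0.002, -0.002, -0.002, -0.003, -0.002]}
```

Run:
```python
from h import *
f=np.array([423.3,-311.2]);a=np.radians(-8.7);n=np.array([np.cos(a),np.sin(a)])
plan([(*(f+(75+20)*n),165),(*(f+(75+20)*n),125)],81.3,1)
```

```text
pos [ 498.7 -118.   153.2] head 79.3 j6 -1.75
{"grip": [1, 1, 1, 1, 1], "linear": [[-0.005, -0.08, 0.023], [-0.005, -0.08, 0.022], [-0.005, -0.081, 0.022], [-0.005, -0.081, 0.021], [-0.004, -0.08, 0.02]], "turn": [-0.002, -0.002, -0.002, -0.003, -0.002]}
{"grip": [1], "linear": [[0.08, -0.0, 0.0]], "turn": [0.0]}
```

Call:
carry_out --grip '[1, 1, 1, 1, 1]' --pt "-0.005 -0.06 0.023" --pt "-0.005 -0.08 0.022" --pt "-0.005 -0.08 0.022" --pt "-0.005 -0.08 0.021" --pt "-0.004 -0.07 0.02" --turn '[-0.002, -0.002, -0.002, -0.003, -0.002]'

```text
t: 44.7
eef_pos: [520.1, -311.7, 165.5]
tcp_rot: [2.617, 1.57, 2.465]
ft_force: [0.6, -0.1, -2.1]
opening: 0.582
```

Call:
carry_out --grip '[1, 1, 1, 1, 1]' --pt "0 -0.032 0" --pt "0 0 0" --pt "0.03 0 0" --pt "0.03 0 0" --pt "0.02 0 0" --turn '[0, 0, 0, 0, 0]'

```text
t: 45.2
eef_pos: [517.5, -323.9, 124.9]
tcp_rot: [2.501, 1.569, 2.349]
ft_force: [0.1, -0.0, -2.1]
opening: 0.587
```

Call:
carry_out --grip '[1, 1, 1]' --pt "0 0 0" --pt "0 0 0" --pt "0 0 0" --turn '[0, 0, 0]'

```text
t: 45.5
eef_pos: [518.2, -325.4, 126.8]
tcp_rot: [-0.373, 1.57, -0.525]
ft_force: [0.9, 0.1, -1.8]
opening: 0.581
```

```bash
cat > dk.py <<'E'
from h import *
s=env.state();f=np.array([423.3,-311.2]);a=np.radians(-8.7);n=np.array([np.cos(a),np.sin(a)])
r=s['eef_pos'][:2]-f;print('d',(r@n-75).round(1),'along',(r@np.array([-n[1],n[0]])).round(1),'z',s['eef_pos'][2].round(1),'F',s['ft_force'].round(1))
E
python3 dk.py
```

```text
d 20.9 along 0.3 z 126.8 F [ 0.9  0.1 -1.8]
```

Call:
carry_out --grip '[1, 1, 1, 1, 1]' --pt "0.014 0 0.001" --pt "0.014 0 0.001" --pt "0.01 0 0.02" --pt "0.014 0 0.02" --pt "0 0 0" --turn '[0, 0, 0, 0, 0]'

```text
t: 46.0
eef_pos: [540.3, -329.1, 99.4]
tcp_rot: [-0.354, 1.57, -0.506]
ft_force: [1.6, -1.5, 2.5]
opening: 0.582
```

```bash
python3 dk.py; python3 sc.py 95
```

```text
d 43.3 along -0.1 z 99.4 F [ 1.6 -1.5  2.5]
[ 540.3 -329.1   99.4] [ 1.6 -1.5  2.5] 0.582
161 166
166 gggg#################################..............############.......
168 gggg###########################################################.......
170 ggg###############################################....#########.......
172 #########################................#########.........####.......
174 #........................................########..........###........
176 .........................................#######..........g###........
178 ........######g.##..................iihg#########...........##........
180 .......########.hhhijjj...................#######............#........
182 hi.....#########.##.......................#####.......................
184 ........###########........................####.......................
186 ...............#####.......................####.......................
188 ................#####..................uuurl###.......................
190 .................####....uwxxxxxxxxxyyyyyyxqh##.......................
192 ..................####.
[... 922 characters left out ...]
lmmm.....................
218 ...........................mmmmmmmmmmmmmmmmlmmllm.....................
220 ............................mmmmmmmmmmmmm.............................
222 ......................................................................
224 ......................................................................
226 ......................................................................
228 ......................................................................
230 ....................................................................##
232 ....................................................................##
234 ....................................................................##
```

Call:
carry_out --grip '[1, 1, 1, 1, 1]' --pt "0.012 0 0.01" --pt "0.012 0 0.01" --pt "0.014 0 0.006" --pt "0.014 0 0.006" --pt "0 0 0" --turn '[0, 0, 0, 0, 0]'

```text
t: 46.55
eef_pos: [555.9, -331.7, 74.0]
tcp_rot: [-0.336, 1.568, -0.489]
ft_force: [5.2, -0.6, 4.4]
opening: 0.586
```

Call:
carry_out --grip '[1, 1, 1, 1, 1]' --pt "0.016 0 0.002" --pt "0.016 0 0.001" --pt "0 0 0" --pt "0 0 0" --pt "0 0 0" --turn '[0, 0, 0, 0, 0]'

```text
t: 47.05
eef_pos: [557.3, -331.9, 58.4]
tcp_rot: [-0.324, 1.567, -0.477]
ft_force: [7.1, -2.2, 0.8]
opening: 0.587
```

```bash
python3 dk.py; python3 sc.py 65
```

```text
d 60.5 along -0.2 z 58.4 F [ 7.1 -2.2  0.8]
[ 557.3 -331.9   58.4] [ 7.1 -2.2  0.8] 0.587
163 179
179 hhg######################################............##########.......
181 gggg#################################................##########.......
183 gggg#################################...............###########.......
185 gggg############################################################......
187 gggg###########################################################.......
189 g###############################.........#########........#####.......
191 ############.............................#########.........###........
193 #........................................########.........g##.........
195 .........#####g###.......................########...........#.........
197 ........#######..ikkkjjiiihiiijkmnnmlkk..########.....................
199 iiiih..#########.ggh............uuutsst..lh#####......................
201 ........############.....qqqqqrsrrqrsuvvusoi###.......................
203 ...............#####...qqqqqqqqqqqqqrssssqni##........................
205 ................#####..
[... 922 characters left out ...]
.....................####
231 ..................................................................####
233 ..................................................................####
235 ..........................................##......................####
237 .....................................########......................###
239 ...............................##############......................###
241 ........................######################.....................###
243 .......................#######################.....................###
245 ........................#######################.....................##
247 ........................#######################.....................##
```

Call:
carry_out --grip '[1, 1, 1, 1, 1]' --pt "0.014 0 -0.001" --pt "0.014 0 -0.001" --pt "0.012 0 -0.006" --pt "0 0 0" --pt "0 0 0" --turn '[0, 0, 0, 0, 0]'

```text
t: 47.6
eef_pos: [553.5, -331.5, 38.2]
tcp_rot: [-0.349, 1.567, -0.502]
ft_force: [8.9, -2.5, -1.8]
opening: 0.589
```

Call:
carry_out --grip '[1, 1, 1, 1, 1]' --pt "0.004 0 -0.008" --pt "0 0 -0.008" --pt "0 0 0" --pt "0 0 0" --pt "0 0 0" --turn '[0, 0, 0, 0, 0]'

```text
t: 48.1
eef_pos: [550.6, -331.4, 38.3]
tcp_rot: [-0.297, 1.555, -0.45]
ft_force: [31.2, -1.0, 1.5]
opening: 0.586
```

```bash
python3 dk.py; python3 sc.py 45
```

```text
d 53.9 along -0.7 z 38.3 F [31.2 -1.   1.5]
[ 550.6 -331.4   38.3] [31.2 -1.   1.5] 0.586
164 183
183 .....##########################################################.......
185 gggg##################################...............##########.......
187 ggggg#################################...............##########.......
189 ggggg#################################g..######################.......
191 gggggg#########################################################.......
193 ggggg#############################################........#####.......
195 ####################............pqqpm....#########..........###.......
197 ##.............................xyyyws....########...........##........
199 #...............###............vvtrpnm...########...........#.........
201 #........#######g.hi....llk.ijjjiiiiijjjh########............#........
203 gh......#########.hhi...omlklmnnooooooppnj######......................
205 .........###########....tpnoopqqqqqqqqqqpnkg##........................
207 ...............######..pnmnoopppooooopoooomi###.......................
209 .................####im
[... 922 characters left out ...]
....................#####
235 .........................................##......................#####
237 ..................................##########.....................#####
239 ..............................##############......................####
241 .......................######################.....................####
243 ......................#######################.....................####
245 .......................#######################.....................###
247 .......................#######################.....................###
249 .......................#######################.....................###
251 ........................#######################....................###
```

Call:
carry_out --grip '[1, 1, 1, 1, 1]' --pt "0 0 0.012" --pt "0 0 0.012" --pt "-0.03 0 0.01" --pt "-0.08 0 0" --pt "-0.08 0 0" --turn '[0, 0, 0, 0, 0]'

```text
t: 48.65
eef_pos: [560.0, -331.5, 130.6]
tcp_rot: [2.656, 1.567, 2.503]
ft_force: [0.4, 0.2, -1.7]
opening: 0.587
```

Call:
carry_out --grip '[1, 1, 1, 1]' --pt "-0.04 0 0" --pt "0 0 0" --pt "0 0 0" --pt "0 0 0" --turn '[0, 0, 0, 0]'

```text
t: 49.05
eef_pos: [560.1, -331.6, 149.0]
tcp_rot: [2.637, 1.567, 2.485]
ft_force: [0.2, 0.3, -2.6]
opening: 0.586
```

```bash
python3 dk.py; python3 sc.py 145; python3 -c "
from h import *
plan([(475,-112,150)],81.3,1)"
```

```text
d 63.3 along 0.5 z 149.0 F [ 0.2  0.3 -2.6]
[ 560.1 -331.6  149. ] [ 0.2  0.3 -2.6] 0.586
158 155
155 g###############################################################......
157 #####################################...##########........######......
159 #################........................#########.........#####......
161 ........................................#########..........####.......
163 ..............##........................########......iiihg###........
165 .....#######g..gi...............iiihhhgg#########...........##........
167 ....#########.hhijkjiii..................#########...........#........
169 ....#########...#.................qqqqqolh#####.......................
171 .....#############....ssqppqqqqpqpqpqppponi####.......................
173 .............######..ppnmnoppppoooooooooonj####.......................
175 ..............#####imonnnnonooonooonooonnmj####.......................
177 ...............####hlnnoooonoonnnnonooooonlh###.......................
179 ................####jmnoooononnnnnnoooooonmj###.......................
181 ................####imn
[... 1225 characters left out ...]
......................
215 ......................................................................
217 ......................................................................
219 ......................................................................
221 ......................................................................
223 ......................................................................
pos [ 560.2 -331.7  149.1] head 81.3 j6 -2.05
{"grip": [1, 1, 1, 1, 1], "linear": [[-0.0, 0.068, -0.039], [-0.0, 0.068, -0.039], [-0.0, 0.068, -0.039], [-0.0, 0.068, -0.039], [-0.0, 0.068, -0.04]], "turn": [-0.0, -0.0, -0.0, -0.0, -0.0]}
{"grip": [1], "linear": [[-0.0, 0.068, -0.039]], "turn": [-0.0]}
```

Call:
carry_out --grip '[1, 1, 1, 1, 1]' --pt "0 0.06 -0.035" --pt "0 0.068 -0.039" --pt "0 0.068 -0.039" --pt "0 0.068 -0.039" --pt "0 0.068 -0.04" --turn '[0, 0, 0, 0, 0]'

```text
t: 49.6
eef_pos: [490.0, -152.0, 150.0]
tcp_rot: [2.813, 1.569, 2.66]
ft_force: [0.5, 0.3, -1.8]
opening: 0.587
```

Call:
carry_out --grip '[1, 1, 1, 1, 1]' --pt "0 0.068 -0.039" --pt "0 0.008 -0.004" --pt "0.04 0 0" --pt "0.06 0 0" --pt "0.06 0 0" --turn '[0, 0, 0, 0, 0]'

```text
t: 50.1
eef_pos: [475.9, -112.9, 69.8]
tcp_rot: [-0.168, 1.57, -0.32]
ft_force: [0.8, -1.0, -2.1]
opening: 0.588
```

Call:
carry_out --grip '[1, 1, 1, 1]' --pt "0.04 0 0" --pt "0 0 0" --pt "0 0 0" --pt "0 0 0" --turn '[0, 0, 0, 0]'

```text
t: 50.5
eef_pos: [476.2, -112.9, 51.9]
tcp_rot: [-0.131, 1.57, -0.284]
ft_force: [-0.2, 0.0, -2.2]
opening: 0.588
```

```bash
python3 sc.py 45
```

```text
[ 476.2 -112.9   51.9] [-0.2  0.  -2.2] 0.588
235 154
154 ..hghhhggghh.hg###########################............##########......
156 ..hggggggggggg###########################..............##########.....
158 ..gggggggggggg#############################..####################.....
160 ..gggggggggggg#######################################...#########.....
162 ..hgghhgg###########################........#######........######.....
164 ..g#########.................................######.........####......
166 ...#####.....................................#######.......h###.......
168 ...####..........######.....................g########........##.......
170 .....##..........#######...........ll........#######..........#.......
172 ......##.........######hmqqpppqpppppppppqst..###......................
174 ......#..............##hmpppppppppppopppppomi###......................
176 ......................##imnnooooonnnnnnnnnnmi###......................
178 ......................##hlnnnnnnnnnnnnnnnnnmi##hlpqqqqp...............
180 ......................##gkmnnnnnnnnnnnnnnnnmj##hmpqqqqqqpp.........
[... 878 characters left out ...]
.......................##
206 ..............................................................########
208 ......................................................i.##############
210 ............................................#####lprrrrni#############
212 .......................................##########kpsuuutpj############
214 ................................#################impsuuutqk###########
216 ..............................###################gjmpstuutql##########
218 ..............................#####################jmortuutqmh########
220 ...............................#####################ilortuutrni#######
222 ................................#####################iloqtuutsoi######
```

Call:
carry_out --grip '[1, 1, 1, 1, 1]' --pt "0.016 0 0" --pt "0.016 0 0" --pt "0.01 0 0" --pt "0 0 0" --pt "0 0 0" --turn '[0, 0, 0, 0, 0]'

```text
t: 51.05
eef_pos: [475.6, -112.6, 29.9]
tcp_rot: [2.741, 1.57, 2.588]
ft_force: [-0.3, 0.9, -1.7]
opening: 0.587
```

Call:
carry_out --grip '[1, 1, 1, 1, 1]' --pt "0.008 0 0" --pt "0 0 0" --pt "0.008 0 0" --pt "0 0 0" --pt "0 0 0" --turn '[0, 0, 0, 0, 0]'

```text
t: 51.55
eef_pos: [477.5, -113.1, 23.0]
tcp_rot: [-0.143, 1.566, -0.296]
ft_force: [4.6, 1.6, 7.5]
opening: 0.587
```

Call:
carry_out --grip '[0.0, -0.4, -0.5, -0.5, -0.5]' --pt "0 0 0" --pt "0 0 0" --pt "0 0 0" --pt "0 0 0" --pt "0 0 0" --turn '[0, 0, 0, 0, 0]'

```text
t: 52.05
eef_pos: [475.6, -112.6, 22.0]
tcp_rot: [2.727, 1.57, 2.575]
ft_force: [-0.4, 0.5, -0.2]
opening: 0.745
```

Call:
carry_out --grip '[-1, -1, -1, -1, -1]' --pt "-0.02 0 0" --pt "-0.06 0 0" --pt "-0.09 0 0" --pt "-0.09 0 0" --pt "-0.06 0 0" --turn '[0, 0, 0, 0, 0]'

```text
t: 52.55
eef_pos: [475.9, -112.7, 185.7]
tcp_rot: [-0.185, 1.568, -0.337]
ft_force: [0.3, -0.1, 0.2]
opening: 0.998
```

Call:
carry_out --grip '[-1, -1, -1]' --pt "0 0 0" --pt "0 0 0" --pt "0 0 0" --turn '[0, 0, 0]'

```text
t: 52.85
eef_pos: [475.2, -112.4, 181.4]
tcp_rot: [2.859, 1.569, 2.707]
ft_force: [0.5, 0.0, -1.1]
opening: 0.999
```

Run:
```python
from h import *
s=env.state();print(s['eef_pos'],s['ft_force'])
i=cams.camera_info('wrist');w=cams.read_camera('wrist');cv2.imwrite('pics/w20.png',w);g=cv2.cvtColor(w,40)
for y in range(120,262,4):print(y,''.join('#' if v<55 else (chr(97+v//10)) if q<45 else '.' for q,v in zip(g[y,230:420:2,1],g[y,230:420:2,2])))
print(wpx(i,(449,-109,70)))
```

```text
[ 475.15315888 -112.44726779  181.39756737] [ 0.54196807  0.02364496 -1.06964275]
120 .........................................................................ntvwwwwwwwvvvvvvvvvuq.
124 ..........................................................................otvwwwvvvvvwvvvvusp..
128 ...........................................................................nsvwwwwwvvvutr......
132 ............................................................................nsvvvvvtr..........
136 .............................................................................nrtro.............
140 ...............................................................................................
144 ...............................................................................................
148 ...............................................................................................
152 .................................mmmmmmmmmmmmmmmmmmmmmmmmmmm...................................
156 ...............................vxxxxxxxxxxxxxxxxxxxxxxxxxxxxxs.................................
160 ..............
[... 1909 characters left out ...]
............############################################################
240 #######.............................###########################################################
244 #######.............................###########################################################
248 ############.........................##########################################################
252 #############........................######################flkklklh############################
256 ##############........................######################lmnpqrrf###########################
260 ##############........................######################ruuuuuul###########################
[321.70491777 167.25658082]
```

Run:
```python
from h import *
i=cams.camera_info('wrist')
q=np.array([wray(i,u,v,70)[:2] for u,v in((292,155),(351,155),(350,211),(294,210))]);e=np.roll(q,-1,0)-q
print(q.mean(0),np.linalg.norm(e,axis=1),np.degrees(np.arctan2(e[:,1],e[:,0])))
c=q.mean(0);plan([(*c,150)],-9.5,-1)
```

```text
[ 464.05545822 -111.26548478] [55.20397993 54.54088803 54.48246177 53.5300821 ] [ 81.22038975  -8.64121017 -99.84981849 172.14389067]
pos [ 475.2 -112.4  181.2] head 81.3 j6 -1.79
{"grip": [-1, -1, -1, -1, -1], "linear": [[0.006, -0.0, -0.002], [0.006, 0.0, -0.002], [0.006, 0.0, -0.002], [0.006, 0.001, -0.002], [0.005, 0.001, -0.002]], "turn": [-0.045, -0.045, -0.045, -0.045, -0.045]}
{"grip": [-1, -1, -1, -1, -1], "linear": [[0.006, 0.001, -0.002], [0.005, 0.002, -0.001], [0.006, 0.002, -0.001], [0.005, 0.002, -0.001], [0.006, 0.001, -0.001]], "turn": [-0.045, -0.045, -0.045, -0.045, -0.045]}
{"grip": [-1], "linear": [[0.005, 0.002, 0.0]], "turn": [-0.046]}
```

Run:
```python
from h import *
plan([(464,-111.3,150)],-8.5,-1)
```

```text
pos [ 475.2 -112.4  181.2] head 81.3 j6 -1.79
{"grip": [-1, -1, -1, -1, -1], "linear": [[0.006, -0.0, -0.002], [0.006, -0.0, -0.002], [0.006, -0.001, -0.002], [0.006, -0.001, -0.002], [0.005, -0.001, -0.002]], "turn": [0.045, 0.045, 0.045, 0.045, 0.046]}
{"grip": [-1, -1, -1, -1, -1], "linear": [[0.006, -0.001, -0.001], [0.005, -0.002, -0.001], [0.006, -0.002, -0.001], [0.005, -0.002, -0.001], [0.006, -0.002, -0.0]], "turn": [0.045, 0.046, 0.045, 0.046, 0.045]}
{"grip": [-1], "linear": [[0.005, -0.002, -0.0]], "turn": [0.046]}
```

Call:
carry_out --grip '[-1, -1, -1, -1, -1]' --pt "0.006 0 -0.002" --pt "0.006 0 -0.002" --pt "0.006 -0.001 -0.002" --pt "0.006 -0.001 -0.002" --pt "0.005 -0.001 -0.002" --turn '[0.045, 0.045, 0.045, 0.045, 0.046]'

```text
t: 53.4
eef_pos: [470.0, -111.7, 166.3]
tcp_rot: [-2.684, 1.568, 2.731]
ft_force: [-0.2, -0.7, -0.3]
opening: 0.998
```

Call:
carry_out --grip '[-1, -1, -1, -1, -1]' --pt "0.006 -0.001 -0.001" --pt "0.005 -0.002 -0.001" --pt "0.006 -0.002 -0.001" --pt "0.005 -0.002 -0.001" --pt "0.006 -0.002 0" --turn '[0.045, 0.046, 0.045, 0.046, 0.045]'

```text
t: 53.9
eef_pos: [464.9, -111.6, 152.4]
tcp_rot: [-1.976, 1.568, 2.726]
ft_force: [0.2, 0.1, 0.5]
opening: 0.999
```

Call:
carry_out --grip '[-1, -1, -1, -1]' --pt "0.005 -0.002 0" --pt "0 0 0" --pt "0 0 0" --pt "0 0 0" --turn '[0.046, 0, 0, 0]'

```text
t: 54.3
eef_pos: [464.4, -111.7, 150.9]
tcp_rot: [-1.965, 1.57, 2.601]
ft_force: [0.2, -0.1, -0.7]
opening: 1.001
```

Run:
```python
from h import *
plan([(464,-111.3,42)],-8.7,-1)
```

```text
pos [ 464.4 -111.7  150.9] head -8.4 j6 -0.23
{"grip": [-1, -1, -1], "linear": [[0.073, -0.0, -0.0], [0.072, -0.0, -0.0], [0.073, -0.001, -0.001]], "turn": [0.001, 0.0, 0.001]}
```

Call:
carry_out --grip '[-0.6, -0.6, -0.6, -0.6, -0.6]' --pt "0 0 0" --pt "0.07 0 0" --pt "0.08 0 0" --pt "0.06 0 0" --pt "0.008 0 0" --turn '[0.001, 0, 0, 0, 0]'

```text
t: 54.8
eef_pos: [463.1, -111.3, 39.7]
tcp_rot: [-1.812, 1.566, 2.749]
ft_force: [0.1, -0.4, 1.5]
opening: 0.803
```

Call:
carry_out --grip '[-0.6, -0.6, 1, 1, 1]' --pt "0 0 0" --pt "0 0 0" --pt "0 0 0" --pt "0 0 0" --pt "0 0 0" --turn '[0, 0, 0, 0, 0]'

```text
t: 55.3
eef_pos: [464.7, -111.9, 42.8]
tcp_rot: [1.416, 1.569, -0.307]
ft_force: [0.8, -0.1, -1.3]
opening: 0.601
```

Call:
carry_out --grip '[1, 1, 1, 1, 1]' --pt "0 0 0" --pt "0 0 0" --pt "0 0 0" --pt "0 0 0" --pt "0 0 0" --turn '[0, 0, 0, 0, 0]'

```text
t: 55.8
eef_pos: [464.7, -111.8, 42.7]
tcp_rot: [1.443, 1.57, -0.28]
ft_force: [-0.8, 0.2, 7.7]
opening: 0.587
```

Call:
carry_out --grip '[1, 1, 1, 1, 1]' --pt "-0.04 0 0" --pt "-0.08 0 0" --pt "-0.09 0 0" --pt "-0.04 0 0" --pt "0 0 0" --turn '[0, 0, 0, 0, 0]'

```text
t: 56.3
eef_pos: [465.4, -112.1, 169.7]
tcp_rot: [1.372, 1.566, -0.351]
ft_force: [0.2, -0.1, -2.6]
opening: 0.588
```

Run:
```python
from h import *
plan([(590.5,-44,166)],3.4,1,35)
```

```text
pos [ 465.4 -112.1  169.7] head -8.7 j6 -0.22
{"grip": [1, 1, 1, 1, 1], "linear": [[0.002, 0.045, -0.035], [0.002, 0.047, -0.033], [0.001, 0.048, -0.03], [0.002, 0.049, -0.028], [0.001, 0.051, -0.027]], "turn": [-0.013, -0.014, -0.013, -0.014, -0.013]}
```

Call:
carry_out --grip '[1, 1, 1, 1, 1]' --pt "0.001 0.045 -0.035" --pt "0.001 0.047 -0.033" --pt "0.001 0.048 -0.03" --pt "0.001 0.049 -0.028" --pt "0.001 0.051 -0.027" --turn '[-0.013, -0.014, -0.013, -0.014, -0.013]'

```text
t: 56.8
eef_pos: [589.9, -42.8, 162.8]
tcp_rot: [-1.843, 1.568, 2.929]
ft_force: [-0.1, 0.8, -2.3]
opening: 0.587
```

Call:
carry_out --grip '[1, 1, 1, 1]' --pt "0 0 0" --pt "0 0 0" --pt "0 0 0" --pt "0 0 0" --turn '[0, 0, 0, 0]'

```text
t: 57.2
eef_pos: [588.9, -43.9, 164.4]
tcp_rot: [-1.843, 1.57, 2.927]
ft_force: [-0.6, -0.3, -2.0]
opening: 0.586
```

Run:
```python
from h import *
plan([(590.5,-44,75)],3.4,1,35)
```

```text
pos [588.9 -43.9 164.4] head 3.3 j6 -0.24
{"grip": [1, 1, 1], "linear": [[0.06, 0.001, 0.0], [0.059, 0.001, 0.0], [0.06, 0.001, 0.0]], "turn": [-0.0, -0.0, -0.001]}
```

Call:
carry_out --grip '[1, 1, 1, 1, 1]' --pt "0.06 0.001 0" --pt "0.06 0.001 0" --pt "0.06 0.001 0" --pt "0.01 0 0" --pt "0 0 0" --turn '[0, 0, 0, 0, 0]'

```text
t: 57.7
eef_pos: [590.7, -43.7, 69.5]
tcp_rot: [-1.875, 1.57, 2.894]
ft_force: [0.1, -0.2, -1.7]
opening: 0.588
```

Call:
carry_out --grip '[1, 1, 1, 1, 1]' --pt "0.006 0 0" --pt "0.004 0 0" --pt "0 0 0" --pt "0 0 0" --pt "0 0 0" --turn '[0, 0, 0, 0, 0]'

```text
t: 58.2
eef_pos: [591.2, -43.4, 65.0]
tcp_rot: [1.472, 1.57, -0.041]
ft_force: [0.3, 0.8, -1.6]
opening: 0.585
```

Call:
carry_out --grip '[1, 1, 1]' --pt "0.003 0 0" --pt "0 0 0" --pt "0 0 0" --turn '[0, 0, 0]'

```text
t: 58.5
eef_pos: [591.1, -43.4, 63.1]
tcp_rot: [-2.571, 1.571, 2.2]
ft_force: [0.0, -0.4, -2.0]
opening: 0.584
```

Call:
carry_out --grip '[1, 1, 1, 1, 1]' --pt "0.002 0 0" --pt "0 0 0" --pt "0.002 0 0" --pt "0 0 0" --pt "0 0 0" --turn '[0, 0, 0, 0, 0]'

```text
t: 59.0
eef_pos: [591.1, -43.4, 62.8]
tcp_rot: [1.319, 1.57, -0.193]
ft_force: [-6.1, 0.2, 16.2]
opening: 0.589
```

Call:
carry_out --grip '[-0.4, -0.4, -0.4, -0.4, -0.4]' --pt "0 0 0" --pt "0 0 0" --pt "0 0 0" --pt "0 0 0" --pt "0 0 0" --turn '[0, 0, 0, 0, 0]'

```text
t: 59.5
eef_pos: [591.1, -43.4, 61.0]
tcp_rot: [-2.301, 1.571, 2.469]
ft_force: [0.2, -0.2, 0.2]
opening: 0.697
```

Call:
carry_out --grip '[-0.4, -0.4, -0.4, -0.4, -0.4]' --pt "-0.02 0 0" --pt "-0.06 0 0" --pt "-0.08 0 0" --pt "-0.06 0 0" --pt "0 0 0" --turn '[0, 0, 0, 0, 0]'

```text
t: 60.0
eef_pos: [592.8, -43.6, 175.9]
tcp_rot: [1.342, 1.563, -0.171]
ft_force: [-0.2, -0.3, -0.1]
opening: 0.698
```

Call:
carry_out --grip '[-0.4, -0.4, -0.4]' --pt "0 0 0" --pt "0 0 0" --pt "0 0 0" --turn '[0, 0, 0]'

```text
t: 60.3
eef_pos: [590.7, -43.3, 170.1]
tcp_rot: [-1.857, 1.569, 2.914]
ft_force: [0.8, -0.2, 0.2]
opening: 0.699
```

Run:
```python
from h import *
i=cams.camera_info('wrist');w=cams.read_camera('wrist');g=cv2.cvtColor(w,40)
for y in range(90,262,4):print(y,''.join('#' if v<70 else (chr(97+v//10)) if q<55 else '.' for q,v in zip(g[y,230:450:2,1],g[y,230:450:2,2])))
print([wpx(i,p).round() for p in((591-28,-43.5+28,90),(591+28,-43.5+28,90),(591+28,-43.5-28,90),(591-28,-43.5-28,90))])
plan([(638.5,61,173)],-84,0.3);plan([(638.5,61,173)],-86.6,0.3)
```

```text
90 ...............#####################################################jn...................ii##.................
94 ...............######################################################ij............jjijiiii##.................
98 ...............######################################################ijjjjjiiiiiijjiiijiiii##.................
102 ...............##############nrrrrssssssssssoooooossssssssrrrrqqqpohknnnnnonnnnnnnjiiijiiii##.................
106 ...............##############swwwwwwwwwwwwwvspppptwwwwwwwwwwwwwwwwvljlmmmmmmmnnnnliiiijiijj##.................
110 ...............##############twwwwwwwwwwwwwwqpppquwwwwwwwwwwwwwwwwwwwwwwwujmooikjiiiiijijnm##.................
114 ...............##############twwwwwwwwwwwwwwqpppvwwwwwwwwwwwwwwwwwwwwwwwwwsnnnmkhhhhhhhilnl#..................
118 ...............###############jjjjiiiihhhhh#####hhhhhhhiiijjjkkklllmlnnnoooqrrrsponntm######..................
122 ...............###############################################################lrqpqwwn######..................
126 ...............#################################################
[... 4304 characters left out ...]
01, -0.012, -0.017], [-0.0, -0.015, -0.015]], "turn": [0.044, 0.044, 0.044, 0.044, 0.045]}
{"grip": [0.3], "linear": [[-0.001, -0.016, -0.013]], "turn": [0.044]}
pos [590.8 -43.3 170.1] head 3.3 j6 -0.24
{"grip": [0.3, 0.3, 0.3, 0.3, 0.3], "linear": [[-0.001, 0.01, -0.018], [-0.0, 0.007, -0.02], [-0.001, 0.004, -0.02], [-0.0, 0.001, -0.021], [-0.001, -0.002, -0.021]], "turn": [0.045, 0.045, 0.046, 0.045, 0.046]}
{"grip": [0.3, 0.3, 0.3, 0.3, 0.3], "linear": [[-0.0, -0.005, -0.02], [-0.001, -0.007, -0.02], [-0.0, -0.01, -0.018], [-0.001, -0.013, -0.017], [-0.0, -0.015, -0.014]], "turn": [0.045, 0.046, 0.045, 0.046, 0.045]}
{"grip": [0.3], "linear": [[-0.001, -0.017, -0.013]], "turn": [0.046]}
```

The housing stands empty on the slab between the jaws, matching the prediction. Next I'll close the jaw.

Call:
carry_out --grip '[0.3, 0.3, 0.3, 0.3, 0.3]' --pt "-0.001 0.01 -0.018" --pt "0 0.007 -0.02" --pt "-0.001 0.004 -0.02" --pt "0 0.001 -0.021" --pt "-0.001 -0.002 -0.021" --turn '[0.045, 0.045, 0.046, 0.045, 0.046]'

```text
t: 60.85
eef_pos: [612.5, 4.5, 171.8]
tcp_rot: [-1.065, 1.569, 2.986]
ft_force: [0.1, -0.4, -0.3]
opening: 0.366
```

Call:
carry_out --grip '[0.3, 0.3, 0.3, 0.3, 0.3]' --pt "0 -0.005 -0.02" --pt "-0.001 -0.007 -0.02" --pt "0 -0.01 -0.018" --pt "-0.001 -0.013 -0.017" --pt "0 -0.015 -0.014" --turn '[0.045, 0.046, 0.045, 0.046, 0.045]'

```text
t: 61.35
eef_pos: [634.3, 52.0, 172.8]
tcp_rot: [-0.286, 1.57, 3.052]
ft_force: [-0.5, -0.5, -0.2]
opening: 0.351
```

Call:
carry_out --grip '[0.3, 0.3, 0.3, 0.3, 0.3]' --pt "-0.001 -0.017 -0.013" --pt "0 0 0" --pt "0 0 0" --pt "0 0 0" --pt "0 0 0" --turn '[0.046, 0, 0, 0, 0]'

```text
t: 61.85
eef_pos: [638.7, 60.7, 174.1]
tcp_rot: [-0.247, 1.571, 2.954]
ft_force: [-0.8, 0.8, 0.1]
opening: 0.348
```

Run:
```python
from h import *
i=cams.camera_info('wrist');w=cams.read_camera('wrist');h=cv2.cvtColor(w,40)
m=(h[...,0]>105)&(h[...,0]<125)&(h[...,1]>130)&(h[...,2]>110);m[:150]=0;m[310:]=0;m[:,:220]=0;m[:,430:]=0
y,x=np.nonzero(m);print(len(x),x.min(),x.max(),y.min(),y.max())
for yy in range(y.min(),y.max(),8):
    k=x[y==yy];print(yy,k.min(),k.max())
for Y in(55,60,65):print(Y,[wpx(i,(638.5+dx,Y+dy,111)).round() for dx,dy in((11,8),(11,-8),(-11,8),(-11,-8))])
plan([(638.5,61,100)],None,0.3)
```

```text
672 310 329 184 220
184 312 326
192 311 327
200 310 328
208 310 329
216 310 328
55 [array([320., 196.]), array([340., 197.]), array([318., 222.]), array([338., 223.])]
60 [array([313., 195.]), array([333., 196.]), array([312., 221.]), array([332., 222.])]
65 [array([307., 195.]), array([327., 196.]), array([306., 221.]), array([325., 222.])]
pos [638.8  60.8 174.1] head -86.6 j6 1.5
{"grip": [0.3, 0.3], "linear": [[0.074, -0.0, 0.0], [0.074, -0.001, 0.001]], "turn": [0.0, 0.0]}
```

Call:
carry_out --grip '[0.3, 0.3, 0.3, 0.3, 0.3]' --pt "0.05 0 0" --pt "0.06 0 0" --pt "0.038 0 0" --pt "0 0 0" --pt "0 0 0" --turn '[0, 0, 0, 0, 0]'

```text
t: 62.4
eef_pos: [639.1, 61.0, 100.6]
tcp_rot: [-2.849, 1.571, 0.351]
ft_force: [0.7, -0.5, 0.6]
opening: 0.348
```

Call:
carry_out --grip '[0.3, 0.3, 0.3, 0.3, 0.3]' --pt "0 0.01 0" --pt "0 0.012 0" --pt "0 0.02 0" --pt "0 0.02 0" --pt "0 0.016 0" --turn '[0, 0, 0, 0, 0]'

```text
t: 62.9
eef_pos: [641.4, 21.2, 100.5]
tcp_rot: [-2.992, 1.57, 0.207]
ft_force: [0.1, 3.5, 1.8]
opening: 0.347
```

Call:
carry_out --grip '[0.3, 0.3, 0.3, 0.3, 0.3]' --pt "0 0.008 0" --pt "0 0.004 0" --pt "0 0 0" --pt "0 0 0" --pt "0 0 0" --turn '[0, 0, 0, 0, 0]'

```text
t: 63.4
eef_pos: [641.4, 16.3, 99.9]
tcp_rot: [0.245, 1.57, -2.839]
ft_force: [-0.2, 0.0, 0.2]
opening: 0.348
```

Call:
carry_out --grip '[0.3, 0.3, 0.3, 0.3, 0.3]' --pt "0 0.002 0" --pt "0 0.002 0" --pt "0 0.002 0" --pt "0 0 0" --pt "0 0 0" --turn '[0, 0, 0, 0, 0]'

```text
t: 63.9
eef_pos: [641.6, 13.3, 100.1]
tcp_rot: [-0.877, 1.571, 2.323]
ft_force: [0.2, 2.0, -0.8]
opening: 0.353
```

Call:
carry_out --grip '[0.3, 0.3, 0.3, 0.3, 0.3]' --pt "0 0.002 0" --pt "0 0.002 0" --pt "0 0.002 0" --pt "0 0 0" --pt "0 0 0" --turn '[0, 0, 0, 0, 0]'

```text
t: 64.4
eef_pos: [641.9, 10.1, 100.1]
tcp_rot: [2.264, 1.571, -0.82]
ft_force: [-0.4, 1.0, -1.1]
opening: 0.351
```

Call:
carry_out --grip '[0.3, 0.3, 0.3, 0.3, 0.3]' --pt "0 0.002 0" --pt "0 0 0" --pt "0 0.002 0" --pt "0 0 0" --pt "0 0 0" --turn '[0, 0, 0, 0, 0]'

```text
t: 64.9
eef_pos: [642.0, 8.3, 100.2]
tcp_rot: [-2.477, 1.571, 0.723]
ft_force: [-1.1, 2.6, -0.0]
opening: 0.353
```

Call:
carry_out --grip '[0.3, 0.3, 0.3]' --pt "0 0.002 0" --pt "0 0 0" --pt "0 0 0" --turn '[0, 0, 0]'

```text
t: 65.2
eef_pos: [642.0, 7.3, 100.1]
tcp_rot: [-2.81, 1.571, 0.389]
ft_force: [0.1, 3.4, -1.1]
opening: 0.351
```

Call:
carry_out --grip '[0.3, 0.3, 0.3, 0.3, 0.3]' --pt "0 0.002 0" --pt "0 0 0" --pt "0 0.002 0" --pt "0 0 0" --pt "0 0 0" --turn '[0, 0, 0, 0, 0]'

```text
t: 65.7
eef_pos: [642.2, 5.2, 100.1]
tcp_rot: [2.652, 1.571, -0.432]
ft_force: [-0.3, 2.9, -0.7]
opening: 0.349
```

Call:
carry_out --grip '[0.3, 0.3, 0.3]' --pt "0 0.002 0" --pt "0 0 0" --pt "0 0 0" --turn '[0, 0, 0]'

```text
t: 66.0
eef_pos: [642.2, 4.2, 100.1]
tcp_rot: [2.843, 1.571, -0.24]
ft_force: [-0.9, 3.2, -0.5]
opening: 0.35
```

Call:
carry_out --grip '[0.3, 0.3, 0.3]' --pt "0 0.001 0" --pt "0 0 0" --pt "0 0 0" --turn '[0, 0, 0]'

```text
t: 66.3
eef_pos: [642.2, 3.8, 100.2]
tcp_rot: [-2.647, 1.571, 0.553]
ft_force: [-0.9, 3.8, -0.8]
opening: 0.349
```

Call:
carry_out --grip '[0.3, 0.3, 0.3]' --pt "0 0.001 0" --pt "0 0 0" --pt "0 0 0" --turn '[0, 0, 0]'

```text
t: 66.6
eef_pos: [642.3, 3.6, 100.1]
tcp_rot: [-1.812, 1.57, 1.388]
ft_force: [-0.5, 4.6, -0.7]
opening: 0.348
```

Call:
carry_out --grip '[0.3, 0.3, 0.3]' --pt "0 0.001 0" --pt "0 0 0" --pt "0 0 0" --turn '[0, 0, 0]'

```text
t: 66.9
eef_pos: [642.3, 3.4, 100.1]
tcp_rot: [-1.748, 1.57, 1.452]
ft_force: [-0.3, 6.7, -1.2]
opening: 0.348
```

Call:
carry_out --grip '[0.3, 0.3, 0.3]' --pt "0 0.001 0" --pt "0 0 0" --pt "0 0 0" --turn '[0, 0, 0]'

```text
t: 67.2
eef_pos: [642.4, 3.2, 100.2]
tcp_rot: [-1.795, 1.569, 1.405]
ft_force: [-0.7, 9.3, -0.1]
opening: 0.352
```

Call:
carry_out --grip '[0.3, 0.3, 0.3, 0.3, 0.3]' --pt "0 -0.002 0" --pt "0 -0.002 0" --pt "0 -0.006 0" --pt "0 -0.006 0" --pt "0 0 0" --turn '[0, 0, 0, 0, 0]'

```text
t: 67.7
eef_pos: [641.9, 10.5, 100.2]
tcp_rot: [2.792, 1.571, -0.291]
ft_force: [0.5, 0.4, 0.5]
opening: 0.353
```

Call:
carry_out --grip '[0.3, 0.3, 0.3, 0.3, 0.3]' --pt "0 0 0" --pt "-0.02 0 0" --pt "-0.05 0 0" --pt "-0.06 0 0" --pt "-0.04 0 0" --turn '[0, 0, 0, 0, 0]'

```text
t: 68.2
eef_pos: [642.3, 10.1, 187.9]
tcp_rot: [3.016, 1.568, -0.067]
ft_force: [-0.0, 0.6, -0.4]
opening: 0.351
```

Call:
carry_out --grip '[0.3, 0.3, 0.3, 0.3, 0.3]' --pt "0 -0.06 0" --pt "0 -0.09 0" --pt "0 -0.09 0" --pt "0 -0.09 0" --pt "0 -0.06 0" --turn '[0, 0, 0, 0, 0]'

```text
t: 68.7
eef_pos: [630.1, 207.6, 186.1]
tcp_rot: [-2.69, 1.57, 0.51]
ft_force: [0.6, -0.7, 0.5]
opening: 0.35
```

Call:
carry_out --grip '[0.3, 0.3, 0.3, 0.3, 0.3]' --pt "0 0 0" --pt "0 0 0" --pt "0 0 0" --pt "0 0 0" --pt "0 0 0" --turn '[0, 0, 0, 0, 0]'

```text
t: 69.2
eef_pos: [630.8, 203.9, 185.3]
tcp_rot: [-2.67, 1.571, 0.528]
ft_force: [0.8, -1.0, 0.7]
opening: 0.35
```

Run:
```python
from h import *
t=cams.read_camera('top');cv2.imwrite('pics/tfin.png',t);print(env.state()['eef_pos'],env.state()['t'])
g=cv2.cvtColor(t,40)
print('caliper 245-355 x 165-235')
for y in range(166,234,2):print(y,''.join('#' if v<85 else ('B' if 100<h<125 and q>100 else chr(97+v//10)) if (q<70 or (100<h<125 and q>100)) else '.' for h,q,v in g[y,245:355]))
print('tub/mat')
for y in range(176,304,3):print(y,''.join('#' if v<85 else 'Y' if 22<h<35 and q>120 and v>150 else 'r' if h<9 and q>90 else chr(97+v//10) if q<60 else '.' for h,q,v in g[y,362:446]))
```

```text
[630.76762884 204.02844998 185.25672172] 69.25
caliper 245-355 x 165-235
166 ..............................................................................................................
168 ..............................................................................................................
170 ..............................................................................................................
172 ...................................................jjjjjjjjiiiiii##ii#########jmprsrplj#######ijjkkjj.........
174 .......jjjjj###############################jllmmmmmmmmmmmlki##################lrwxyxwqki#####imqtuusom........
176 ......nqsssrpli###########################ikmnoooooonnnnnnmkkkkkklllllllllllmnptwxyyxuqpqqqqqqqsvvvvrn........
178 ......oruuuusrqqpqqqqqrrrrqrrsrqqonnmnnnnmllmoq....pnnnnooquvvvvvvvvwvuvvwwvwwxxxxxxxxxxxxxxxxvuvvwvsn........
180 ......nruuvuvwxxwxxxxwxxxxwwxxwvtsqpopqqpmlklBBBBBBBpnnnnosvwwwxwvvwwwvvwwwvvwxxxxyyxxxxxxxxxwtsuvwvso........
182 ......nruuvvvvwvvvwwvvuvvuuuuuusrponmmnnmlkjkBBBBBBBponnmoqsrpppponooooooonmmmoswxyyxtommmmmmlmpuvwvsn.
[... 6017 characters left out ...]
.......YYYYYYYYYYYYYYYYYYY...........vxyyyyyy.YYYYYYYYYYYYYYYYYYYY...........
284 .............YYYYYYYYYYYYYYYYYYYYYYY........wyyyyyy.YYYYYYYYYYYYYYYYYYYYY...........
287 ..............YYYYYYYYYYYYYYYYYYYYYYY......YY.....YYYYYYYYYYYYYYYYYYYYYY............
290 ................YYYYYYYYYYYYYYYYYYYYYYYYYYYYYYYYYYYYYYYYYYYYYYYYYYYYYYYY............
293 .............................YYYYYYYYYYYYYYYYYYYYYYYYYYYYYYYYYYYYYYYYYY.............
296 .............................................YYYYYYYYYYYYYYYYYYYYYYYYYY.............
299 ..............................................................YYYYYYYYY.............
302 ....................................................................................
```

```bash
python3 -c "
from cell import env
s=env.state();print(s['t'],s['ft_force'].round(1));print(env.job_done())"
```

```text
69.25 [-0.6  0.2  0.6]
the job is handed in; nothing more can be done
None
```

The job is handed in at about 69 s simulated time. No red block or blue tube was present, so only the brass rod and the housing were gauged. The hand-in gave no verdict.

- **Brass rod:** I took the smallest of the three and closed the jaw on it until the push force rose from about 5 N to 10 N. I then opened the jaw and stood the rod on the mat.
- **Balls:** This interface cannot tilt the tool, so I tipped the housing past level by turning it in the grip over the tub rim. The three balls seen at the start (two red, one white) all came out and were visible in the tub.
- **Housing:** It slipped in the grip while tipping, so I had to let it drop about 35 mm onto clear bench. I then turned it upright against the tub wall and stood it on the slab. I closed the jaw to about 9 N and left it closed, with the robot clear.

**Last checks:**
- **Jaw closure:** The last top view shows the housing between the two jaws with no visible gap, and the moving jaw looks straight. The tab stopped 6.9 mm wider than for the rod, against 6 mm expected.
- **Jaw tilt:** I only estimated it from the force, at about 0.03–0.04 rad, which is under the 0.07 limit.
- **Housing contents:** It showed empty in the wrist view once it was on the slab.
- **Mat and tub:** The rod was still on the mat. The white ball shows in the tub. The two red ones did not show in that coarse final check, but both were clear in the tub in the earlier picture.
- **Force peak:** The housing pressed on the tub wall with about 31 N at the wrist, under the 120 N limit.
- **Other items:** I did not measure the other bench items again at the end.

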